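# Pack the bamboo tea caddy and close its cover

## Robot

A 6-joint arm with a two-finger parallel gripper is mounted at the origin on the work surface. World frame = base frame: x ahead of the robot, y to its left, z up, the work surface at z = 0. Lengths are in m, angles in rad, forces in N, time in s.
With the tool pointing down it reaches from about 0.325 to 0.85 m from the base axis. Payload 4.4 kg.
Tool frame: the origin (TCP) lies at the very end of the fingers, on their centre line; the grasp point (between the pads) lies 19 mm behind it; x points along the fingers, z is the direction in which the jaws open and shut, and the axes are right-handed (so a half turn about x gives the same grasp; the last joint's range is limited). The gripper opens to 94 mm and grips with 3 to 60 N. Pads are 16 mm wide; open, the fingers measure 119 mm over their backs; the gripper's body (75 mm by 177 mm) begins 78 mm behind the grasp point.
Start: joints at [-1.433, 0.207, 1.542, -0, 1.393, -0.15], TCP at [0.164, -0.551, 0.205] pointing down, gripper open.
Joint ranges: [-2.73, 2.73], [-0.86, 2.22], [0.23, 2.46], [-1.11, 4.25], [0.08, 2.63], [-2.82, 2.82]. Speed limits (rad/s): [2.79, 2.79, 3.14, 3.14, 3.14, 3.14].

## Interface

Orientations are given as a rotation vector (axis times angle).
In Python, from rig import arm gives the robot as it stands.
- The arm moves only by the tool carry_out, never from a script. Its arguments are lists of equal length, an entry for each row: "rotation": the turn, a rotation vector about the world's x, y, z in rad, a list of three; "linear": the shift along the world's x, y, z in units of 50 mm (1.0 is 50 mm), a list of three; "jaw": the gripper command: -1 is shut, 1 is fully open, values between are in proportion. In form: {"rotation": [[ax, ay, az], ...], "linear": [[tx, ty, tz], ...], "jaw": [jaw, ...]}. A call has exactly 8 rows; each row shifts and turns the commanded pose from where the row before left it; what a row does not reach is not made up. A row lasts 1/10 s, in which the tool goes at most 50 mm and 8.59 degrees, less where a joint would pass 70% of its speed; a pose out of reach is approached as far as the arm can. A call is refused whole if a number of a shift passes 1 or a number of a turn 0.15, either way. A call with a gripper value outside its range is refused whole. The fingers move at their own pace and stop on an object; "force" is the grip in N (left out, the last holds). Time passes only in rows, so rows that do not move let the fingers close, or fill a call up. It gives the time, the measured TCP pose, the force and the opening at its end, in the units of the state.
- arm.observe(): the state, without advancing time (a new reading comes with each control period).
- arm.capture(name): name is "side" or "top" or "wrist"; returns a dict with "img" (384x512x3 uint8, red, green, blue), "range_z" (384x512 float32, m along the optical axis (not along the pixel's ray), 0 where there is no reading), "fx", "fy", "cx", "cy" (pixels), "k1" (the pictures are not rectified: a ray, as slopes to the right and down, at radius r is drawn at 1 + k1 r^2 times it, then the intrinsics apply), "world_to_cam" (4x4, takes a point from world to camera coordinates). Camera axes: x right, y down, z forward; pixel columns grow to the right and rows downward; lengths in m; the calibration is good to about 2 mm. A picture is of the moment at which its call begins.
- arm.close_job(): hands the job in, once; it reports no verdict.
The state is a dict: "time_s": time; "joints": joint angles; "joint_vel": joint speeds; "joint_torque": joint torques, N m; "tool_pos": TCP position; "eef_rot": TCP orientation; "wrist_force": force on the tool from outside, world axes, zero at the start; "moment": the same for the moment, N m; "finger_gap": opening from 0.0 (shut) to 1.0 (fully open).
Only numpy, scipy, OpenCV 4.12 (cv2) and the standard library are available. Lean on these libraries where they do the work, as an engineer would, in place of code of your own. Each camera call takes 0.05 s, during which the arm holds its last target.

## Task

Pack the bamboo caddy so that its cover shuts: set the long wooden box, the oblong tin and the square tin into it side by side, all three standing upright flat on its floor, then close the hinged cover fully down and let go. Set each piece down rather than letting it fall, and leave the bowl, whisk holder, ladle rest and dish where they are.

Things in the scene. Friction and masses are not known exactly. Their poses are not given: they have to be found in the camera images.
- caddy: Fixed bamboo caddy, an open tray on folded legs with a hinged cover. Outside 164 long (its x) by 128 wide (y), rim 64 above the counter. Inside 150 (x) by 114 (y), walls 7 thick, 40 deep, inner rim bevelled 4 wide, inner floor 24 above the counter. Origin on the counter under the tray's middle; x along its length to the hinged end (away from the robot), y to the left, z up.
- caddy_in (a point): Centre of the caddy's inner floor, 24 above the counter; axes as the caddy's.
- cover (a joint): Cover angle, rad: 0 = fully down on the rim, growing as it opens up and away from the robot; starts open at 1.7 to 1.9 (stop 2.0). A deep lid: outside 164 by 128 by 31 high, skirt 25 deep and 6 thick, so 65 from inner floor to inside of the top when closed. Stiff hinges: it stays at any angle and takes 1 to 3 N at the pull to move either way.
- cover_hinge (a point): Middle of the cover's hinge line, on the far rim of the tray, 82 along the caddy's x from its centre and 64 above the counter; the line runs along the caddy's y.
- cover_pull (a point): Finger pull: wooden bar 20 wide (along caddy y), 14 thick, 30 out from the middle of the skirt's front. The point is 18 out from the skirt, on a circle of radius 183 about the hinge line: 182 out along the cover, 14 to its top side of the rim plane (closed: 182 nearer the robot than the hinge, 78 above the counter). Axes move with the cover; -x points out along the pull.
- long_box_mid (a point): Centre, half-way up, of the loose long dark wooden utensil box: body 136 (x) by 50 (y) by 42 high, with a grip bar 90 (x) by 16 (y) standing 20 above its middle; 62 high in all, the point 31 above its underside. 240 g, more or less.
- oblong_tin_mid (a point): Centre, half-way up, of the loose oblong metal tea tin: body 84 (x) by 50 (y) by 42 high, with an oblong cap 56 (x) by 30 (y) fixed on its middle and standing 20 above it; 62 high in all, the point 31 above its underside. About 200 g.
- square_tin_mid (a point): Centre, half-way up, of the loose small square metal tea tin: body 50 by 50 by 42 high, with a square cap 28 by 28 fixed on its middle and standing 20 above it; 62 high in all, the point 31 above its underside. About 130 g.
- bowl: Black iron-glaze tea bowl, 120 across, 72 high, bystander. Origin under its centre.
- whisk_holder: Clear glass whisk holder with a bamboo whisk on it, foot 80 across, 168 high in all, bystander. Origin under its centre.
- ladle_rest: Stainless ladle rest, a dish 100 across with a trough 80 long towards its -x, 20 high, bystander. Origin under the dish's centre.
- dish: Small white ceramic incense dish, 84 across, 20 high, bystander. Origin under its centre.
Things that resemble listed ones, but are neither listed nor needed, are in the scene too. Leave any purple look-alike of the part that bears oblong_tin_mid alone.

How it is judged:
By the outcome, as a careful person would: the job done as asked, in the order asked, and still so for the second after the job is handed in, with the robot touching nothing.
It also fails if it takes over 72 s, if anything falls off the work surface, if the arm or the gripper's body presses on something with over 40 N, if the wrist force passes 120 N, or if a joint passes its speed limit or range.

## Working session

There is one attempt and no reset: what is moved stays moved. The work goes in short steps, Python scripts to look and compute and a tool call to move; the robot and the scene stay as the last step left them, time stands still between calls to the robot, and variables do not carry over. Pictures are saved under pics/ and viewed, and the job is handed in when it is done.

Besides the shell and the picture viewer there is one more tool, called after "Emit:" as name(argument=value, ...), one argument or row to a line, values as JSON. carry_out: Moves the arm, as the interface text tells. Its arguments: {"type":"object","properties":{"rotation":{"type":"array"},"linear":{"type":"array"},"jaw":{"type":"array"},"force":{"type":"number"}},"required":["rotation","linear","jaw"]}

```bash
ls; mkdir -p pics; python3 - <<'E'
from rig import arm
import cv2,numpy as np
s=arm.observe(); print(s)
for n in("side","top","wrist"):
    c=arm.capture(n); cv2.imwrite(f"pics/{n}0.png",c["img"][:,:,::-1]); np.savez(f"{n}0.npz",**c)
    print(n,c["fx"],c["fy"],c["cx"],c["cy"],c["k1"],np.round(c["world_to_cam"],3).tolist())
E
```

```text
pics
{'time_s': 0.0, 'joints': array([-1.43247993e+00,  2.07429211e-01,  1.54294668e+00, -2.08021876e-05,
        1.39350880e+00, -1.50505983e-01]), 'joint_vel': array([-0.00155173,  0.00078707,  0.00035336,  0.0003947 ,  0.00176218,
        0.00212011]), 'joint_torque': array([ 1.10124969e-03, -3.70872581e+01, -2.81418192e+01,  6.97573693e-02,
        3.62313562e-02, -1.73290528e-04]), 'tool_pos': array([ 0.16363908, -0.55037401,  0.20428905]), 'eef_rot': array([ 0.99542884,  1.33376921, -0.99274212]), 'wrist_force': array([-0.13311006, -0.85243691,  1.18525214]), 'moment': array([ 0.01624747, -0.0150135 ,  0.03492795]), 'finger_gap': 0.9989087708926682}
side 467.2646116189512 467.2646116189512 255.89318188117423 193.02589666255602 -0.13283965348644297 [[-0.99, -0.138, -0.013, 0.538], [-0.089, 0.706, -0.702, 0.077], [0.106, -0.694, -0.712, 1.556], [0.0, 0.0, 0.0, 1.0]]
top 355.6101680020868 355.6101680020868 253.32892670065752 194.6451022584402 -0.04267589894702996 [[-0.016, -1.0, 0.005, 0.022], [-0.981, 0.015, -0.194, 0.531], [0.194, -0.008, -0.981, 1.017], [0.0, 0.0, 0.0, 1.0]]
wrist 346.23092263378766 346.23092263378766 252.36027134346645 194.84998869340248 0.011620695093318733 [[0.285, -0.959, -0.002, -0.574], [-0.928, -0.276, 0.248, -0.025], [-0.238, -0.069, -0.969, 0.389], [0.0, 0.0, 0.0, 1.0]]
```

View pics/side0.png

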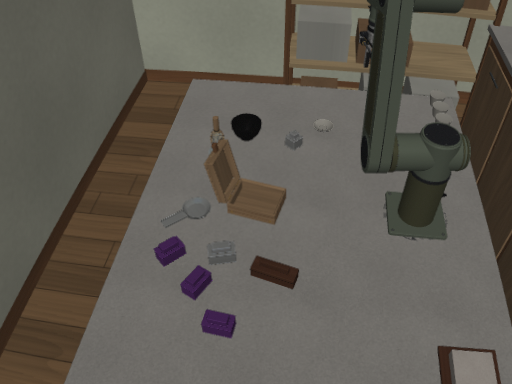

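View pics/top0.png

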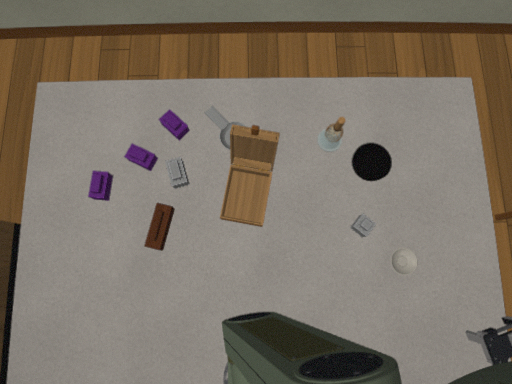

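View pics/wrist0.png

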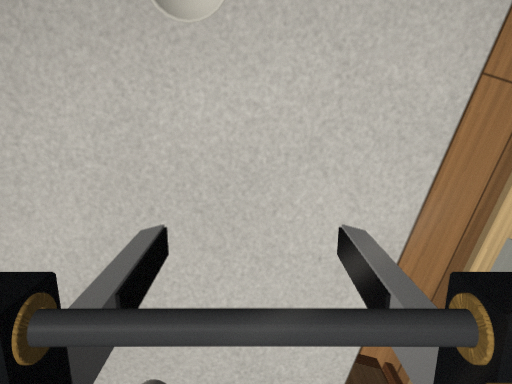

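The side and top views show the caddy (top ~(250,190)) and the long box (159,227). The oblong tin is at (177,173), the square tin at (363,226), and three purple look-alikes sit to the left. Next I'll measure from the depth data.

```bash
cat > h.py <<'E'
import numpy as np,cv2
from scipy.spatial.transform import Rotation as R
def cloud(c):
    K=np.array([[c["fx"],0,c["cx"]],[0,c["fy"],c["cy"]],[0,0,1]],float)
    v,u=np.mgrid[0:384,0:512]
    p=np.stack([u,v],-1).reshape(-1,1,2).astype(np.float64)
    n=cv2.undistortPoints(p,K,np.array([float(c["k1"]),0,0,0])).reshape(384,512,2)
    z=c["range_z"]; P=np.stack([n[...,0]*z,n[...,1]*z,z],-1)
    T=np.linalg.inv(c["world_to_cam"]); W=P@T[:3,:3].T+T[:3,3]
    W[z<=0]=np.nan
    return W
def proj(c,X):
    T=c["world_to_cam"];K=np.array([[c["fx"],0,c["cx"]],[0,c["fy"],c["cy"]],[0,0,1]],float)
    return cv2.projectPoints(np.atleast_2d(X).astype(float),cv2.Rodrigues(T[:3,:3].astype(float))[0],T[:3,3].astype(float),K,np.array([float(c["k1"]),0,0,0,0]))[0].reshape(-1,2)
E
python3 - <<'E'
from h import *
c={n:dict(np.load(n+"0.npz")) for n in("top","side")}
W={n:cloud(c[n]) for n in c}
# rois in top
t=W["top"]
for n,(u,v) in dict(box=(159,227),obl=(177,173),sq=(363,226),caddyfloor=(248,195),rimnear=(243,223)).items(): print(n,np.round(t[v,u],4))
for n,(u,v) in dict(box=(274,272),obl=(221,253),sq=(294,141),caddyfloor=(256,200)).items(): print("side",n,np.round(W["side"][v,u],4))
# cluster per object
cen=dict(box=t[227,159],obl=t[173,177],sq=t[226,363])
for n in W:
  print(n,"table z",np.nanmedian(W[n][...,2]))
  for o,ctr in cen.items():
    w=W[n].reshape(-1,3); d=np.hypot(*(w[:,:2]-ctr[:2]).T)
    r={"box":.09,"obl":.062,"sq":.05}[o]
    q=w[(d<r)]
    zs=q[:,2]
    for lo,hi in((.030,.048),(.053,.070)):
      m=q[(zs>lo)&(zs<hi)]
      if len(m)<6: print(o,lo,len(m));continue
      rc=cv2.minAreaRect((m[:,:2]*1000).astype(np.float32))
      print(o,lo,len(m),"z",np.round(np.median(m[:,2]),4),"mean",np.round(m[:,:2].mean(0),4),"rect",np.round(rc[0],1),np.round(rc[1],1),round(rc[2],1))
E
```

```text
box [0.4383 0.294  0.0524]
obl [0.5992 0.2422 0.0642]
sq [ 0.4305 -0.3072  0.0636]
caddyfloor [0.5361 0.0297 0.025 ]
rimnear [ 0.4528  0.0466 -0.0014]
side box [0.4452 0.3164 0.0443]
side obl [0.6109 0.2691 0.0455]
side sq [ 0.4365 -0.2896  0.0442]
side caddyfloor [0.5399 0.0173 0.0245]
top table z -0.0001274083308665519
box 0.03 595 z 0.0423 mean [0.4416 0.298 ] rect [443.6 301. ] [ 51.9 137. ] 75.3
box 0.053 186 z 0.0617 mean [0.4428 0.2998] rect [443.3 300.1] [16.7 90. ] 75.1
obl 0.03 259 z 0.0422 mean [0.6067 0.2475] rect [612.1 251.5] [85.3 51. ] 16.4
obl 0.053 184 z 0.0624 mean [0.6108 0.2506] rect [611.4 251.1] [56.4 30.2] 14.3
sq 0.03 193 z 0.0419 mean [ 0.4348 -0.3138] rect [ 437.1 -317.9] [51.  51.8] 49.9
sq 0.053 100 z 0.0624 mean [ 0.4365 -0.3162] rect [ 437.1 -317.5] [28.5 27.4] 48.3
side table z 0.00011339630182061189
box 0.03 526 z 0.0429 mean [0.4447 0.3109] rect [447.8 299.9] [ 57.8 138.1] 76.2
box 0.053 190 z 0.063 mean [0.4464 0.3033] rect [447.7 301.2] [18.8 91.8] 75.9
obl 0.03 227 z 0.0435 mean [0.6113 0.2624] rect [614.1 253.7] [81.2 52.4] 17.0
obl 0.053 175 z 0.0639 mean [0.6139 0.2545] rect [614.  251.5] [53.8 34.3] 14.9
sq 0.03 98 z 0.0406 mean [ 0.4397 -0.3047] rect [ 440.5 -316.6] [53.9 53.3] 49.8
sq 0.053 50 z 0.0612 mean [ 0.4406 -0.3136] rect [ 441.5 -316.1] [34.1 32.3] 51.2
```

```bash
python3 - <<'E'
from h import *
for n,b in(("top",(130,150,280,110)),("side",(140,100,320,220))):
    im=cv2.imread(f"pics/{n}0.png")
t=cv2.imread("pics/top0.png"); a=cv2.resize(t[100:260,70:290],None,fx=3.6,fy=3.6,interpolation=cv2.INTER_CUBIC); cv2.imwrite("pics/topz.png",a)
t=cv2.imread("pics/side0.png"); a=cv2.resize(t[105:295,150:330],None,fx=3.1,fy=3.1,interpolation=cv2.INTER_CUBIC); cv2.imwrite("pics/sidez.png",a)
E
```

```text
(no output)
```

View pics/topz.png

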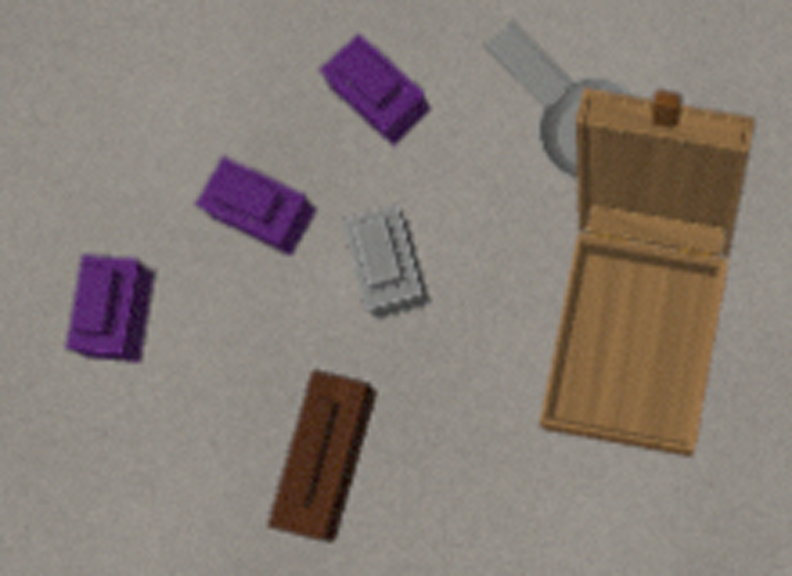

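View pics/sidez.png

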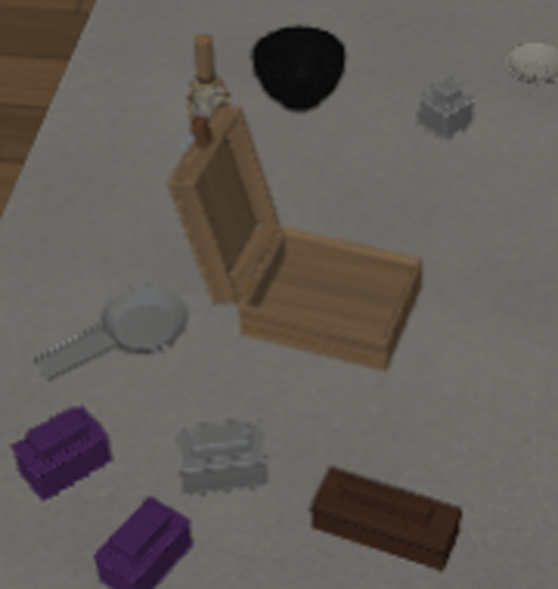

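The long box has yaw ≈ -15°, the oblong tin ≈ +15° and the square tin ≈ 49°. Heights come out at 42/62 as stated. The two cameras differ by ~4 mm in x. Now I'll fit the caddy and cover.

```bash
python3 - <<'E'
from h import *
from scipy.optimize import least_squares
for n in("top","side"):
    c=dict(np.load(n+"0.npz")); w=cloud(c).reshape(-1,3)
    near=(abs(w[:,0]-.54)<.12)&(abs(w[:,1]-.03)<.12)
    q=w[near&(w[:,2]>.056)&(w[:,2]<.072)]
    f=w[near&(w[:,2]>.018)&(w[:,2]<.030)]
    # coarse rect on rim
    for nm,m in(("rim",q),("floor",f)):
        rc=cv2.minAreaRect((m[:,:2]*1000).astype(np.float32)); print(n,nm,len(m),np.round(np.median(m[:,2]),4),np.round(rc[0],1),np.round(rc[1],1),round(rc[2],1))
    # interior wall / extents in rotated frame
    for yaw in (-.14,):
        pass
    hi=w[(abs(w[:,0]-.68)<.14)&(abs(w[:,1])<.13)&(w[:,2]>.08)&(w[:,2]<.3)]
    print("cover pts",len(hi),np.round(hi.min(0),3),np.round(hi.max(0),3))
E
python3 - <<'E'
from h import *
c=dict(np.load("top0.npz")); w=cloud(c)
# dump height rows around caddy
for v in range(120,230,6): print(v,' '.join(f"{w[v,u,2]*1000:4.0f}" for u in range(216,288,3)))
E
```

```text
top rim 827 0.065 [546.   32.5] [128.  193.5] 78.7
top floor 1742 0.0247 [528.9  35. ] [120.8 158.4] 78.5
cover pts 1451 [ 0.605 -0.055  0.08 ] [0.691 0.079 0.252]
side rim 600 0.0639 [551.4  34.3] [139.2 196.8] 78.9
side floor 886 0.0247 [533.7  40.6] [134.6 162.8] 76.0
cover pts 1183 [ 0.608 -0.053  0.08 ] [0.691 0.086 0.254]
120   17   15   13   13   -1    2    1    2   -2    0    1   -4    5   -0    1   -5    4   -6    5    4    4   -1   -4   -2
126    0   15   15   15    4    6  221  218  217  217   19    1  249  251  248    5    1   -2    2   -3    1   -0    3    3
132    3    2    7    7    4  223  224  222  224  222  222  221  236  237  235  220  218  220  220  218  218  218    2    1
138    2    1    7    6    8  204  161  165  166  169  173  175  220  223  225  221  224  227  226  nan  195    1    3    0
144   -2    1    0    7    2  173  132  134  137  141  142  145  148  152  153  158  162  160  164  168  214    1    0   -1
150    1    3   -3    1    0  141  101  101  102  107  110  117  116  120  123  125  126  132  132  136  184    1    1   -2
156   -1   -1    0   -0   
[... 885 characters left out ...]
   26   22   24   22   23   24   23   26   25   64    0   -4    2    2   -1    1
204    4    1    3   50   26   26   28   21   25   25   26   31   25   28   24   25   60   -0  nan    0    3    2    4   -3
210    2   -1   65   24   24   21   26   24   24   23   24   27   27   23   24   25   67    0   -0    0    1    2   -2    0
216    3    1   65   58   27   26   26   22   27   27   25   26   22   24   21   24   48    2    1    4    4   -1    1    3
222    1    2    1   -0   -2    1   -2    2   30   48   58   61   64   62   61   63    0    1    5    2   -0    0   -1    1
228    1   -1   -2    6   -3   -4   -1   -3    1   -1    3    2    4   -1    2    3   -1   -0   -0    1   -3    1    3    2
```

```bash
cat >> h.py <<'E'
from scipy.optimize import minimize
def sm(d,s=.0015): return 1/(1+np.exp(-np.clip(d/s,-50,50)))   # d>0 inside
def rect(p,hx,hy): return np.minimum(hx-abs(p[:,0]),hy-abs(p[:,1]))
def hcaddy(p): return .064*sm(rect(p,.082,.064))-.040*sm(rect(p,.077,.059),.002)
def hobj(b,c): return lambda p:.042*sm(rect(p,b[0]/2,b[1]/2))+.020*sm(rect(p,c[0]/2,c[1]/2))
MODELS=dict(box=hobj((.136,.05),(.09,.016)),obl=hobj((.084,.05),(.056,.03)),sq=hobj((.05,.05),(.028,.028)),caddy=hcaddy)
def loc(w,x): 
    d=w[:,:2]-x[:2]; c,s=np.cos(x[2]),np.sin(x[2]); return np.stack([d[:,0]*c+d[:,1]*s,-d[:,0]*s+d[:,1]*c],1)
def fit(w,name,x0,r,fun=None,sel=None):
    w=w.reshape(-1,3); w=w[np.isfinite(w[:,2])]
    w=w[np.hypot(*(w[:,:2]-np.array(x0[:2])).T)<r]
    if sel is not None: w=w[sel(loc(w,x0))]
    f=lambda x: np.minimum(abs((fun or MODELS[name])(loc(w,x))-w[:,2]),.02).mean()*1000
    best=None
    for k in range(3):
        st=np.array(best.x if best else x0)
        best=minimize(f,st,method="Nelder-Mead",options=dict(initial_simplex=st+np.array([[0,0,0],[.008,0,0],[0,.008,0],[0,0,.08]]),xatol=1e-5,fatol=1e-5))
    return best.x,best.fun
E
python3 - <<'E'
from h import *
for n in("top","side"):
    w=cloud(dict(np.load(n+"0.npz")))
    for o,x0,r,sel in(("box",(.445,.3,-.26),.1,None),("obl",(.612,.251,.26),.07,None),("sq",(.438,-.317,.86),.055,None),("caddy",(.533,.035,-.197),.14,lambda p:p[:,0]<.065)):
        x,f=fit(w,o,x0,r,sel=sel); print(n,o,np.round(x*[1000,1000,180/np.pi],1),round(f,2))
E
```

```text
top box [444.2 301.2 -14.1] 2.88
top obl [613.  252.5  16.5] 3.47
top sq [ 436.9 -319.2   50.7] 3.83
top caddy [535.9  35.7 -11.7] 3.39
side box [447.7 299.8 -14.9] 4.62
side obl [615.1 250.7  16.4] 5.54
side sq [ 441.9 -318.6   55.5] 6.94
side caddy [535.8  39.  -11.5] 6.94
```

```bash
cat >> h.py <<'E'
def st(arm):
    s=arm.observe(); M=R.from_rotvec(s["eef_rot"]).as_matrix()
    print("t",round(s["time_s"],2),"pos",np.round(s["tool_pos"]*1000,1),"xdir",np.round(M[:,0],4),"jaw yaw",round(np.degrees(np.arctan2(M[1,2],M[0,2])),2),"gap",round(s["finger_gap"]*94,1),"F",np.round(s["wrist_force"],1),"j",np.round(s["joints"],2)); return s,M
def plan(arm,tgt,jawyaw):
    s,M=st(arm); d=(np.array(tgt)-s["tool_pos"])/.05
    y=np.degrees(np.arctan2(M[1,2],M[0,2])); dy=(jawyaw-y+90)%180-90
    # desired M: x down, z jaw
    a=np.radians(y+dy); z=np.array([np.cos(a),np.sin(a),0]); x=np.array([0,0,-1.]); D=np.stack([x,np.cross(z,x),z],1)
    rv=(R.from_matrix(D)*R.from_matrix(M).inv()).as_rotvec()
    print("linear total",np.round(d,3),"norm",round(np.linalg.norm(d),2),"rot total",np.round(rv,4),"yaw deg",round(dy,1))
E
python3 -c "
from h import *; from rig import arm
plan(arm,(.42,-.06,.32),75.3)"
```

```text
t 0.15 pos [ 163.6 -550.6  204.6] xdir [-3.0e-04  1.7e-03 -1.0e+00] jaw yaw -73.45 gap 93.9 F [-0.2 -0.6  0.7] j [-1.43  0.21  1.54 -0.    1.39 -0.15]
linear total [5.127 9.812 2.309] norm 11.31 rot total [-1.800e-03  2.000e-04 -5.453e-01] yaw deg -31.2
```

Emit:
carry_out(
  rotation=[
    [0, 0, -0.034],
    [0, 0, -0.034],
    [0, 0, -0.034],
    [0, 0, -0.034],
    [0, 0, -0.034],
    [0, 0, -0.034],
    [0, 0, -0.034],
    [0, 0, -0.034],
  ],
  linear=[
    [0.3, 0.5, 0.3],
    [0.34, 0.6, 0.3],
    [0.34, 0.63, 0.3],
    [0.34, 0.63, 0.3],
    [0.32, 0.63, 0.3],
    [0.32, 0.63, 0.3],
    [0.32, 0.63, 0.25],
    [0.32, 0.63, 0.25],
  ],
  jaw=[1, 1, 1, 1, 1, 1, 1, 1],
  force=15,
)

```text
time_s: 0.95
tool_pos: [0.2941, -0.3057, 0.3208]
eef_rot: [1.198, 1.216, -1.198]
wrist_force: [0.5, 0.1, 0.3]
finger_gap: 1.001
```

Emit:
carry_out(
  rotation=[
    [0, 0, -0.034],
    [0, 0, -0.034],
    [0, 0, -0.034],
    [0, 0, -0.034],
    [0, 0, -0.034],
    [0, 0, -0.034],
    [0, 0, -0.034],
    [0, 0, -0.034],
  ],
  linear=[
    [0.32, 0.65, 0],
    [0.32, 0.65, 0],
    [0.32, 0.65, 0],
    [0.32, 0.65, 0],
    [0.32, 0.65, 0],
    [0.32, 0.65, 0],
    [0.3, 0.6, 0],
    [0.2, 0.4, 0],
  ],
  jaw=[1, 1, 1, 1, 1, 1, 1, 1],
)

```text
time_s: 1.75
tool_pos: [0.4151, -0.0601, 0.3202]
eef_rot: [1.395, 1.078, -1.394]
wrist_force: [0.4, 1.1, 0.9]
finger_gap: 1.002
```

```bash
python3 - <<'E'
from h import *; from rig import arm
st(arm)
c=arm.capture("wrist"); cv2.imwrite("pics/w1.png",c["img"][:,:,::-1]); np.savez("w1.npz",**c)
w=cloud(c)
x,f=fit(w,"caddy",(.536,.037,-.2),.14,sel=lambda p:p[:,0]<.065); print(np.round(x*[1000,1000,57.3],1),f)
plan(arm,(.445,.30,.2),75.3)
E
```

```text
t 1.75 pos [415.1 -60.1 320.2] xdir [-2.e-04  6.e-04 -1.e+00] jaw yaw -104.59 gap 94.2 F [0.4 1.1 0.9] j [-0.35 -0.21  1.72  0.    1.63  1.47]
[534.7  35.4 -10.9] 10.948722977628965
t 1.8 pos [415.9 -58.2 320.1] xdir [ 7.0e-04  2.9e-03 -1.0e+00] jaw yaw -104.52 gap 93.8 F [-0.7  1.8 -0.2] j [-0.35 -0.21  1.72  0.    1.63  1.48]
linear total [ 0.582  7.163 -2.403] norm 7.58 rot total [-0.0029  0.0007 -0.0031] yaw deg -0.2
```

View pics/w1.png

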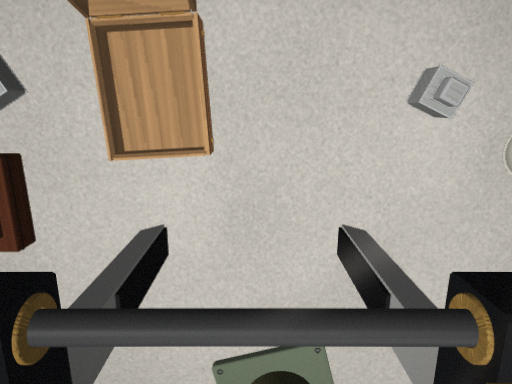

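The wrist view shows the caddy at (90–213, 10–159), its near rim corners at about (110,159) and (213,153), and the square tin at (440,91).

```bash
cat >> h.py <<'E'
def onz(c,uv,z):
    K=np.array([[c["fx"],0,c["cx"]],[0,c["fy"],c["cy"]],[0,0,1]],float)
    n=cv2.undistortPoints(np.array(uv,float).reshape(-1,1,2),K,np.array([float(c["k1"]),0,0,0])).reshape(-1,2)
    T=np.linalg.inv(c["world_to_cam"]); d=np.c_[n,np.ones(len(n))]@T[:3,:3].T; o=T[:3,3]
    return o+d*((z-o[2])/d[:,2])[:,None]
E
python3 - <<'E'
from h import *
c=dict(np.load("w1.npz")); w=cloud(c)
print("table",np.round(w[200,260],4),np.round(w[60,300],4),"tin",np.round(w[91,453],4), "floor",np.round(w[90,150],4))
pr=onz(c,[(110.5,159.5),(213,153.5)],.064); print("near corners",np.round(pr*1000,1), np.linalg.norm(pr[0]-pr[1]))
im=cv2.imread("pics/w1.png"); cv2.imwrite("pics/w1z.png",cv2.resize(im[0:170,60:240],None,fx=4,fy=3.5,interpolation=cv2.INTER_CUBIC))
# overlay hypothetical caddies
for x in((.536,.037,-.2),):
    cs,sn=np.cos(x[2]),np.sin(x[2])
    for z,hx,hy in((.064,.082,.064),(.064,.075,.057),(.024,.075,.057)):
        P=[(x[0]+cs*a*hx-sn*b*hy,x[1]+sn*a*hx+cs*b*hy,z) for a,b in((-1,1),(-1,-1),(1,-1),(1,1))]
        q=proj(c,P); print(z,np.round(q,1).tolist())
        cv2.polylines(im,[np.round(q*16).astype(int).reshape(-1,1,2)],True,(0,0,255),1,cv2.LINE_AA,4)
cv2.imwrite("pics/w1o.png",cv2.resize(im[0:170,60:240],None,fx=4,fy=3.5,interpolation=cv2.INTER_CUBIC))
E
```

```text
table [ 0.3505 -0.0546 -0.0015] [ 0.527  -0.1552 -0.0017] tin [ 0.4406 -0.3166  0.0597] floor [0.5383 0.047  0.0232]
near corners [[466.7 111.4  64. ]
 [441.6 -15.5  64. ]] 0.12937773768426472
0.064 [[106.6, 159.2], [208.1, 153.7], [195.5, 9.5], [83.2, 15.8]]
0.064 [[111.2, 153.3], [202.0, 148.4], [189.9, 16.6], [90.4, 22.2]]
0.024 [[122.9, 149.4], [206.1, 145.0], [195.5, 24.6], [104.9, 29.7]]
```

View pics/w1o.png

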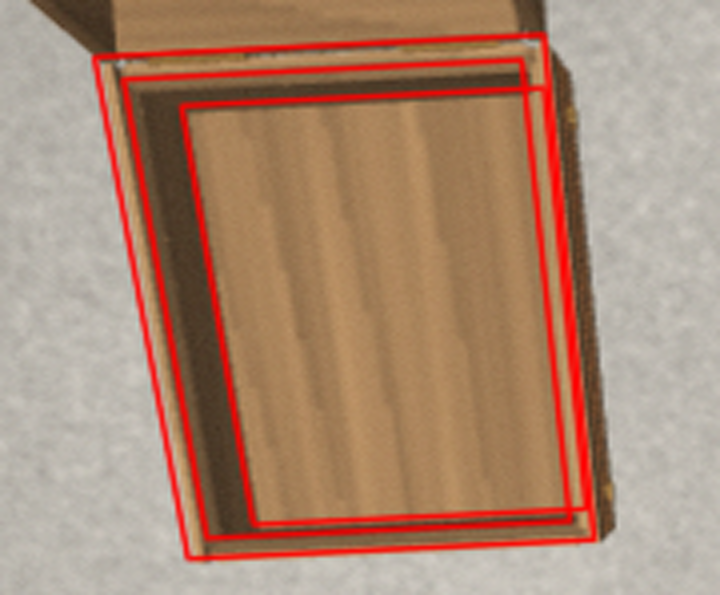

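Emit:
carry_out(
  rotation=[
    [0, 0, 0],
    [0, 0, 0],
    [0, 0, 0],
    [0, 0, 0],
    [0, 0, 0],
    [0, 0, 0],
    [0, 0, 0],
    [0, 0, 0],
  ],
  linear=[
    [0.06, 0.8, 0],
    [0.07, 0.95, 0],
    [0.07, 0.95, -0.2],
    [0.07, 0.95, -0.3],
    [0.07, 0.94, -0.3],
    [0.07, 0.94, -0.3],
    [0.07, 0.85, -0.3],
    [0.08, 0.7, -0.5],
  ],
  jaw=[1, 1, 1, 1, 1, 1, 0.5, 0],
)

```text
time_s: 2.6
tool_pos: [0.4435, 0.2941, 0.226]
eef_rot: [1.396, 1.078, -1.391]
wrist_force: [0.1, 0.1, -0.5]
finger_gap: 0.865
```

```bash
cat > obs.py <<'E'
import sys
from h import *; from rig import arm
SZ=dict(box=((.136,.05),(.09,.016)),obl=((.084,.05),(.056,.03)),sq=((.05,.05),(.028,.028)))
def corners(x,sx,sy,z):
    cs,sn=np.cos(x[2]),np.sin(x[2])
    return [(x[0]+cs*a*sx/2-sn*b*sy/2,x[1]+sn*a*sx/2+cs*b*sy/2,z) for a,b in((-1,1),(-1,-1),(1,-1),(1,1))]
def overlay(im,c,P,col=(0,0,255)):
    cv2.polylines(im,[np.round(proj(c,P)*16).astype(int).reshape(-1,1,2)],True,col,1,cv2.LINE_AA,4)
def shot(tag,items,z0=0,scale=1.5,cam="wrist"):
    c=arm.capture(cam); np.savez(tag+".npz",**c); im=np.ascontiguousarray(c["img"][:,:,::-1]); raw=im.copy()
    for o,x in items:
        b,k=SZ[o]; overlay(im,c,corners(x,*b,z0+.042),(0,0,255)); overlay(im,c,corners(x,*k,z0+.062),(0,255,0))
    cv2.imwrite(f"pics/{tag}.png",cv2.resize(im,None,fx=scale,fy=scale,interpolation=cv2.INTER_CUBIC)); return c
E
python3 - <<'E'
from obs import *
x=(.445,.300,np.radians(-14.7))
shot("w2",[("box",x)]); plan(arm,(.445,.30,.1),75.3)
E
```

```text
t 2.65 pos [440.5 296.8 219.9] xdir [-0.0062  0.0014 -1.    ] jaw yaw -104.38 gap 77.5 F [-0.5  2.2 -2.1] j [0.43 0.11 1.63 0.   1.41 2.25]
linear total [ 0.09   0.064 -2.398] norm 2.4 rot total [-0.0014 -0.0062 -0.0055] yaw deg -0.3
```

View pics/w2.png

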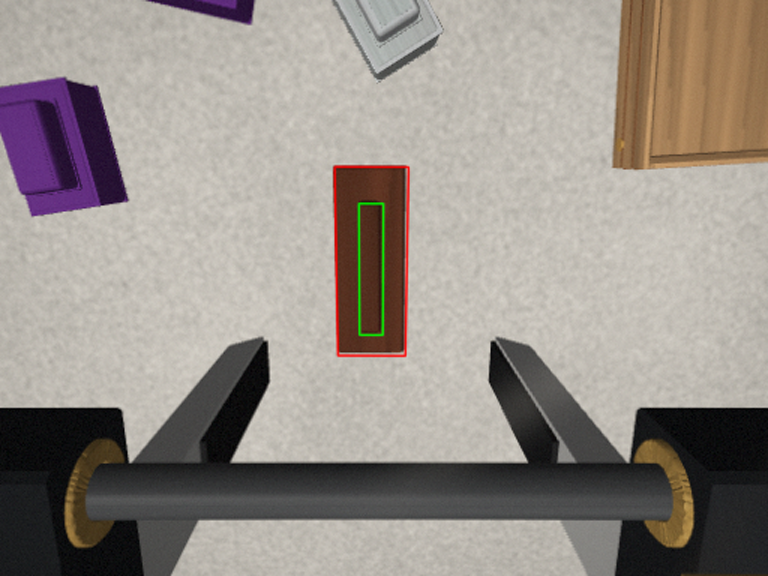

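The overlay fits the box to within about 1 mm. Descending.

Emit:
carry_out(
  rotation=[
    [0, 0, 0],
    [0, 0, 0],
    [0, 0, 0],
    [0, 0, 0],
    [0, 0, 0],
    [0, 0, 0],
    [0, 0, 0],
    [0, 0, 0],
  ],
  linear=[
    [0.02, 0.04, -0.5],
    [0, 0.04, -0.7],
    [0, 0, -0.7],
    [0, 0, -0.6],
    [0, 0, -0.4],
    [0, 0, -0.2],
    [0, 0, -0.1],
    [0, 0, 0],
  ],
  jaw=[0, 0, 0, 0, 0, 0, 0, 0],
)

```text
time_s: 3.45
tool_pos: [0.444, 0.2955, 0.0655]
eef_rot: [1.395, 1.077, -1.395]
wrist_force: [0.4, 1.8, 0.3]
finger_gap: 0.498
```

```bash
python3 - <<'E'
from obs import *
x=(.445,.300,np.radians(-14.7))
plan(arm,(.445,.3005,.045),75.3)
E
```

```text
t 3.45 pos [444.  295.5  65.5] xdir [-1.e-04 -2.e-04 -1.e+00] jaw yaw -104.63 gap 46.8 F [0.4 1.8 0.3] j [ 0.43  0.28  1.77 -0.    1.09  2.25]
linear total [ 0.021  0.099 -0.41 ] norm 0.42 rot total [ 0.0002 -0.0001 -0.0012] yaw deg -0.1
```

Emit:
carry_out(
  rotation=[
    [0, 0, 0],
    [0, 0, 0],
    [0, 0, 0],
    [0, 0, 0],
    [0, 0, 0],
    [0, 0, 0],
    [0, 0, 0],
    [0, 0, 0],
  ],
  linear=[
    [0.02, 0.1, 0],
    [0, 0, -0.2],
    [0, 0, -0.15],
    [0, 0, -0.06],
    [0, 0, 0],
    [0, 0, 0],
    [0, 0, 0],
    [0, 0, 0],
  ],
  jaw=[0, 0, 0, 0, 0, -0.4, -0.7, -1],
  force=25,
)

```text
time_s: 4.25
tool_pos: [0.445, 0.3009, 0.0452]
eef_rot: [1.395, 1.077, -1.394]
wrist_force: [1.2, 0.8, 0.1]
finger_gap: 0.282
```

Emit:
carry_out(
  rotation=[
    [0, 0, 0],
    [0, 0, 0],
    [0, 0, 0],
    [0, 0, 0],
    [0, 0, 0],
    [0, 0, 0],
    [0, 0, 0],
    [0, 0, 0],
  ],
  linear=[
    [0, 0, 0],
    [0, 0, 0],
    [0, 0, 0],
    [0, 0, 0],
    [0, 0, 0.1],
    [0, 0, 0.3],
    [0, 0, 0.5],
    [0, 0, 0.5],
  ],
  jaw=[-1, -1, -1, -1, -1, -1, -1, -1],
)

```text
time_s: 5.05
tool_pos: [0.4435, 0.3002, 0.1146]
eef_rot: [1.392, 1.078, -1.398]
wrist_force: [1.1, 0.5, -3.2]
finger_gap: 0.167
```

```bash
python3 - <<'E'
from obs import *
# place target: caddy (.536,.036,-11.5deg), long box at local y=+ (left): 57-4-25=28
cad=np.array([.536,.036]);a=np.radians(-11.5);Rm=np.array([[np.cos(a),-np.sin(a)],[np.sin(a),np.cos(a)]])
for n,l in dict(box=(0,.0285),obl=(.0285,-.0275),sq=(-.0445,-.0275)).items(): print(n,np.round(cad+Rm@np.array(l),4))
plan(arm,(*(cad+Rm@[0,.0285]),.2),78.5)
E
```

```text
box [0.5417 0.0639]
obl [0.5584 0.0034]
sq [0.4869 0.0179]
t 5.05 pos [443.5 300.2 114.6] xdir [-0.0029 -0.0014 -1.    ] jaw yaw -104.62 gap 15.7 F [ 1.1  0.5 -3.2] j [ 0.43  0.22  1.73 -0.    1.2   2.26]
linear total [ 1.965 -4.725  1.709] norm 5.39 rot total [ 0.0015 -0.0029  0.0544] yaw deg 3.1
```

Emit:
carry_out(
  rotation=[
    [0, 0, 0],
    [0, 0, 0.01],
    [0, 0, 0.01],
    [0, 0, 0.01],
    [0, 0, 0.01],
    [0, 0, 0.015],
    [0, 0, 0],
    [0, 0, 0],
  ],
  linear=[
    [0.1, -0.2, 0.6],
    [0.2, -0.5, 0.6],
    [0.3, -0.7, 0.35],
    [0.35, -0.85, 0.15],
    [0.35, -0.85, 0],
    [0.3, -0.75, 0],
    [0.2, -0.5, 0],
    [0.1, -0.3, 0],
  ],
  jaw=[-1, -1, -1, -1, -1, -1, -1, -1],
)

```text
time_s: 5.85
tool_pos: [0.5398, 0.0661, 0.1994]
eef_rot: [1.356, 1.107, -1.358]
wrist_force: [-0.6, 0.9, -2.4]
finger_gap: 0.165
```

Emit:
carry_out(
  rotation=[
    [0, 0, 0],
    [0, 0, 0],
    [0, 0, 0],
    [0, 0, 0],
    [0, 0, 0],
    [0, 0, 0],
    [0, 0, 0],
    [0, 0, 0],
  ],
  linear=[
    [0.03, -0.08, 0],
    [0, 0, -0.2],
    [0, 0, -0.35],
    [0, 0, -0.3],
    [0, 0, -0.15],
    [0, 0, 0],
    [0, 0, 0],
    [0, 0, 0],
  ],
  jaw=[-1, -1, -1, -1, -1, -1, -1, -1],
)

```text
time_s: 6.65
tool_pos: [0.542, 0.0647, 0.1509]
eef_rot: [1.356, 1.107, -1.353]
wrist_force: [0.6, 0.0, -3.3]
finger_gap: 0.166
```

```bash
python3 - <<'E'
from obs import *
plan(arm,(.5417,.0639,.0700),78.5)
CAD=(.536,.036,np.radians(-11.5))
for cam in("wrist","top"):
    c=arm.capture(cam); im=np.ascontiguousarray(c["img"][:,:,::-1])
    overlay(im,c,corners(CAD,.164,.128,.064)); overlay(im,c,corners(CAD,.15,.114,.024),(0,255,0))
    s=arm.observe();p=s["tool_pos"]; overlay(im,c,corners((p[0],p[1],np.radians(-11.5)),.136,.05,p[2]-.003),(255,0,0))
    if cam=="top": im=cv2.resize(im[100:250,180:330],None,fx=4,fy=4,interpolation=cv2.INTER_CUBIC)
    else: im=cv2.resize(im,None,fx=1.5,fy=1.5,interpolation=cv2.INTER_CUBIC)
    cv2.imwrite(f"pics/p1{cam}.png",im)
E
```

```text
t 6.65 pos [542.   64.7 150.9] xdir [ 1.9e-03  1.0e-04 -1.0e+00] jaw yaw -101.43 gap 15.6 F [ 0.6  0.  -3.3] j [-0.04  0.2   1.67  0.    1.27  1.73]
linear total [-0.005 -0.016 -1.619] norm 1.62 rot total [-0.0001  0.0019 -0.0011] yaw deg -0.1
```

View pics/p1wrist.png

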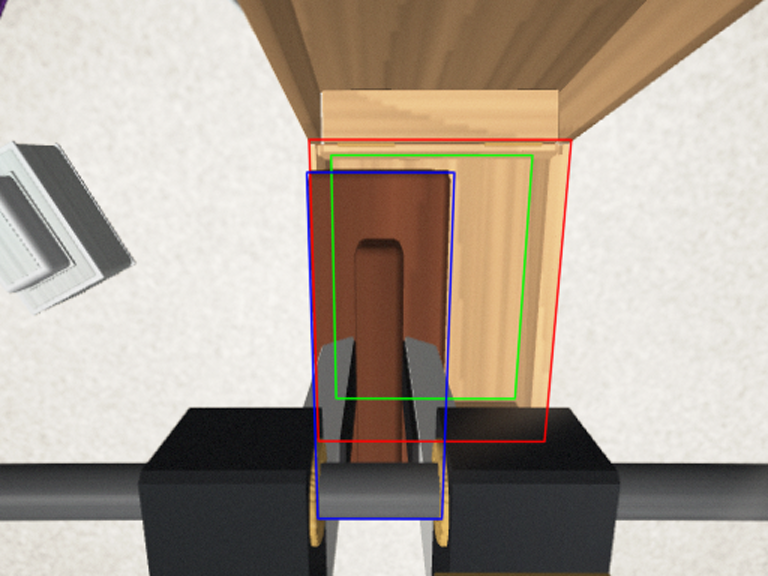

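View pics/p1top.png

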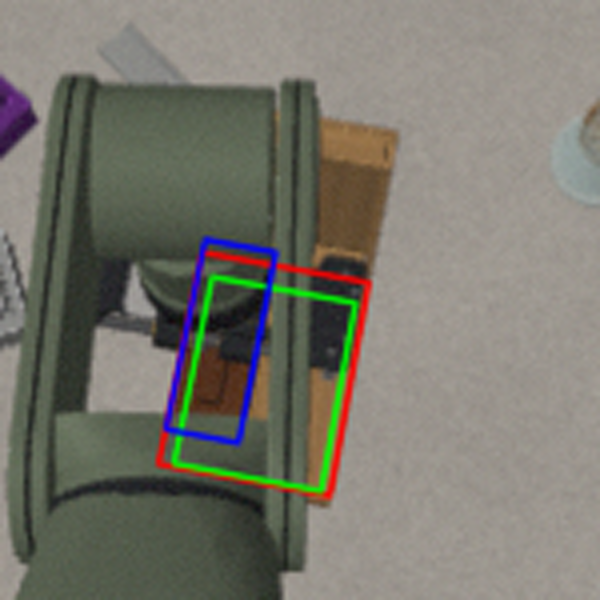

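```bash
python3 - <<'E'
from obs import *
CAD=(.536,.036,np.radians(-11.5))
c=arm.capture("wrist"); np.savez("w3.npz",**c); raw=np.ascontiguousarray(c["img"][:,:,::-1])
a=cv2.resize(raw[80:290,190:400],None,fx=2.8,fy=2.8,interpolation=cv2.INTER_CUBIC)
cv2.imwrite("pics/p1z.png",a)
E
```

```text
(no output)
```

View pics/p1z.png

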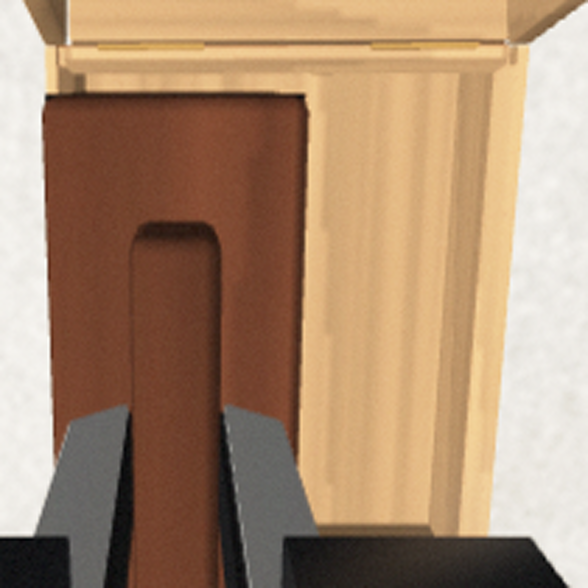

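The measured caddy edges match the model within ~1 mm in y and ~1.3 mm in x (nearer the robot). The box is aligned, so I'm lowering it.

Emit:
carry_out(
  rotation=[
    [0, 0, 0],
    [0, 0, 0],
    [0, 0, 0],
    [0, 0, 0],
    [0, 0, 0],
    [0, 0, 0],
    [0, 0, 0],
    [0, 0, 0],
  ],
  linear=[
    [-0.025, -0.035, -0.1],
    [0, 0, -0.3],
    [0, 0, -0.4],
    [0, 0, -0.3],
    [0, 0, -0.2],
    [0, 0, -0.1],
    [0, 0, 0],
    [0, 0, 0],
  ],
  jaw=[-1, -1, -1, -1, -1, -1, -1, -1],
)

```text
time_s: 7.6
tool_pos: [0.5407, 0.0625, 0.0806]
eef_rot: [1.356, 1.107, -1.354]
wrist_force: [-0.7, -1.3, -3.4]
finger_gap: 0.166
```

```bash
python3 - <<'E'
from obs import *
plan(arm,(.5407,.0629,.0692),78.5)
E
```

```text
t 7.6 pos [540.7  62.5  80.6] xdir [ 0.0013 -0.     -1.    ] jaw yaw -101.47 gap 15.6 F [-0.7 -1.3 -3.4] j [-0.04  0.28  1.73  0.    1.13  1.73]
linear total [ 0.001  0.008 -0.228] norm 0.23 rot total [ 0.      0.0013 -0.0004] yaw deg -0.0
```

Emit:
carry_out(
  rotation=[
    [0, 0, 0],
    [0, 0, 0],
    [0, 0, 0],
    [0, 0, 0],
    [0, 0, 0],
    [0, 0, 0],
    [0, 0, 0],
    [0, 0, 0],
  ],
  linear=[
    [0, 0, -0.08],
    [0, 0, -0.06],
    [0, 0, -0.04],
    [0, 0, -0.03],
    [0, 0, -0.02],
    [0, 0, 0],
    [0, 0, 0],
    [0, 0, 0],
  ],
  jaw=[-1, -1, -1, -1, -1, -1, -1, -1],
)

```text
time_s: 8.4
tool_pos: [0.54, 0.0626, 0.0691]
eef_rot: [1.355, 1.108, -1.355]
wrist_force: [-3.4, 0.2, 5.7]
finger_gap: 0.169
```

```bash
python3 - <<'E'
from obs import *
plan(arm,(.5407,.0629,.0692),78.5)
E
```

```text
t 8.4 pos [540.   62.6  69.1] xdir [-1.e-04 -0.e+00 -1.e+00] jaw yaw -101.47 gap 15.8 F [-3.4  0.2  5.7] j [-0.04  0.29  1.74 -0.    1.11  1.73]
linear total [0.015 0.006 0.002] norm 0.02 rot total [ 0.     -0.0001 -0.0006] yaw deg -0.0
```

The box is on the floor: contact at the expected height, with ~9 N pressing. Releasing and moving to the oblong tin.

Emit:
carry_out(
  rotation=[
    [0, 0, 0],
    [0, 0, 0],
    [0, 0, 0],
    [0, 0, 0],
    [0, 0, 0],
    [0, 0, 0],
    [0, 0, 0],
    [0, 0, 0],
  ],
  linear=[
    [0, 0, 0.05],
    [0, 0, 0.02],
    [0, 0, 0],
    [0, 0, 0],
    [0, 0, 0.2],
    [0, 0, 0.5],
    [0, 0, 0.8],
    [0, 0, 0.8],
  ],
  jaw=[-0.6, -0.4, -0.4, -0.4, -0.4, -0.4, -0.2, 0],
)

```text
time_s: 9.2
tool_pos: [0.5394, 0.0626, 0.1882]
eef_rot: [1.355, 1.109, -1.356]
wrist_force: [0.8, 0.3, -0.2]
finger_gap: 0.435
```

```bash
python3 - <<'E'
from obs import *
plan(arm,(.6,.251,.2),-74)
E
```

```text
t 9.2 pos [539.4  62.6 188.2] xdir [-1.2e-03  1.0e-04 -1.0e+00] jaw yaw -101.47 gap 40.9 F [ 0.8  0.3 -0.2] j [-0.04  0.15  1.64  0.    1.35  1.73]
linear total [1.212 3.768 0.237] norm 3.97 rot total [ 2.000e-04 -1.200e-03  4.794e-01] yaw deg 27.5
```

Emit:
carry_out(
  rotation=[
    [0, 0, 0.06],
    [0, 0, 0.06],
    [0, 0, 0.06],
    [0, 0, 0.06],
    [0, 0, 0.06],
    [0, 0, 0.06],
    [0, 0, 0.06],
    [0, 0, 0.06],
  ],
  linear=[
    [0, 0.3, 0.2],
    [0.05, 0.6, 0.04],
    [0.15, 0.7, 0],
    [0.25, 0.7, 0],
    [0.3, 0.6, 0],
    [0.25, 0.45, 0],
    [0.15, 0.3, 0],
    [0.06, 0.12, 0],
  ],
  jaw=[0, 0, 0.2, 0.2, 0.2, 0.2, 0.2, 0.2],
)

```text
time_s: 10.0
tool_pos: [0.6011, 0.2529, 0.1994]
eef_rot: [0.998, 1.33, -0.997]
wrist_force: [-0.8, -0.7, -0.4]
finger_gap: 0.597
```

```bash
python3 - <<'E'
from obs import *
x=(.613,.251,np.radians(15.5))
plan(arm,(.613,.251,.1),-74)
shot("w4",[("obl",x)]); 
import os
c=dict(np.load("w4.npz")); w=cloud(c)
print(fit(w,"obl",x,.07))
c=arm.capture("top"); np.savez("t4.npz",**c); im=np.ascontiguousarray(c["img"][:,:,::-1])
CAD=(.5348,.0358,np.radians(-11.5))
overlay(im,c,corners(CAD,.164,.128,.064)); overlay(im,c,corners(CAD,.15,.114,.024),(0,255,0));overlay(im,c,corners((.5400,.063,CAD[2]),.136,.05,.066),(255,0,0))
cv2.imwrite("pics/t4.png",cv2.resize(im[100:250,180:330],None,fx=4,fy=4,interpolation=cv2.INTER_CUBIC))
E
```

```text
t 10.0 pos [601.1 252.9 199.4] xdir [ 8.e-04  6.e-04 -1.e+00] jaw yaw -73.73 gap 56.1 F [-0.8 -0.7 -0.4] j [0.27 0.37 1.34 0.   1.42 1.55]
linear total [ 0.239 -0.038 -1.988] norm 2.0 rot total [-0.0006  0.0008 -0.0047] yaw deg -0.3
(array([0.61328935, 0.25166267, 0.27710685]), np.float64(16.354235206975016))
```

View pics/w4.png

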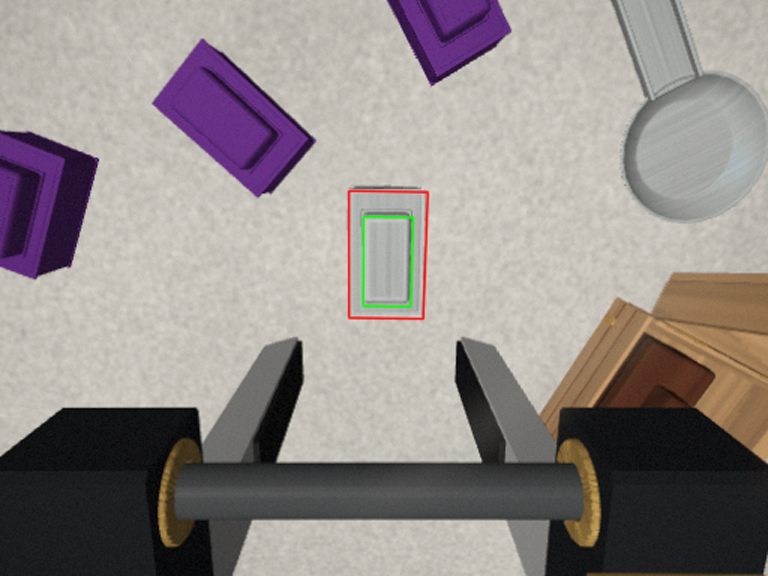

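View pics/t4.png

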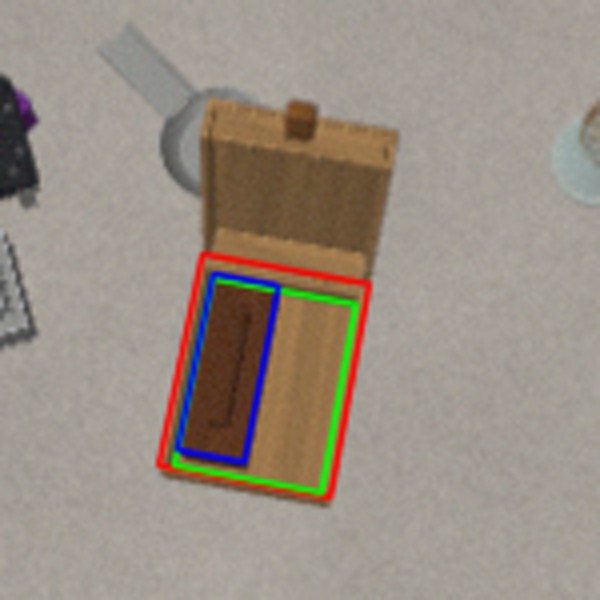

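The long box sits flat inside the tray outline, and the overlay fits the oblong tin within ~1 mm. Grasping it.

Emit:
carry_out(
  rotation=[
    [0, 0, -0.003],
    [0, 0, 0],
    [0, 0, 0],
    [0, 0, 0],
    [0, 0, 0],
    [0, 0, 0],
    [0, 0, 0],
    [0, 0, 0],
  ],
  linear=[
    [0.2, -0.03, -0.2],
    [0.06, 0, -0.6],
    [0, 0, -0.7],
    [0, 0, -0.6],
    [0, 0, -0.4],
    [0, 0, -0.2],
    [0, 0, -0.1],
    [0, 0, 0],
  ],
  jaw=[0.2, 0.2, 0.2, 0.2, 0.2, 0.1, 0.1, 0.1],
)

```text
time_s: 10.9
tool_pos: [0.6138, 0.2491, 0.0589]
eef_rot: [1.003, 1.327, -1.004]
wrist_force: [-0.7, 0.5, 0.8]
finger_gap: 0.548
```

```bash
python3 - <<'E'
from obs import *
plan(arm,(.614,.2515,.045),-74.1)
E
```

```text
t 10.9 pos [613.8 249.1  58.9] xdir [ 0.e+00 -1.e-04 -1.e+00] jaw yaw -74.19 gap 51.5 F [-0.7  0.5  0.8] j [ 0.26  0.53  1.43 -0.    1.19  1.55]
linear total [ 0.005  0.047 -0.277] norm 0.28 rot total [0.0001 0.     0.0016] yaw deg 0.1
```

Emit:
carry_out(
  rotation=[
    [0, 0, 0],
    [0, 0, 0],
    [0, 0, 0],
    [0, 0, 0],
    [0, 0, 0],
    [0, 0, 0],
    [0, 0, 0],
    [0, 0, 0],
  ],
  linear=[
    [0, 0.045, -0.1],
    [0, 0, -0.1],
    [0, 0, -0.07],
    [0, 0, 0],
    [0, 0, 0],
    [0, 0, 0],
    [0, 0, 0],
    [0, 0, 0],
  ],
  jaw=[0.1, 0, 0, 0, -0.2, -0.4, -0.7, -1],
  force=25,
)

```text
time_s: 11.7
tool_pos: [0.6137, 0.2519, 0.0457]
eef_rot: [1.003, 1.327, -1.003]
wrist_force: [-0.1, 0.7, 0.8]
finger_gap: 0.316
```

Emit:
carry_out(
  rotation=[
    [0, 0, 0],
    [0, 0, 0],
    [0, 0, 0],
    [0, 0, 0],
    [0, 0, 0],
    [0, 0, 0],
    [0, 0, 0],
    [0, 0, 0],
  ],
  linear=[
    [0, 0, 0],
    [0, 0, 0],
    [0, 0, 0.1],
    [0, 0, 0.3],
    [0, 0, 0.6],
    [0, 0, 0.8],
    [0, 0, 0.8],
    [0, 0, 0.6],
  ],
  jaw=[-1, -1, -1, -1, -1, -1, -1, -1],
)

```text
time_s: 12.5
tool_pos: [0.6144, 0.252, 0.2097]
eef_rot: [1.005, 1.325, -1.0]
wrist_force: [1.1, 0.5, -1.9]
finger_gap: 0.316
```

```bash
python3 - <<'E'
from obs import *
cad=np.array([.5348,.0358]);a=np.radians(-11.5);Rm=np.array([[np.cos(a),-np.sin(a)],[np.sin(a),np.cos(a)]])
for n,l in dict(obl=(.027,-.028),sq=(-.0445,-.028)).items(): print(n,np.round(cad+Rm@np.array(l),4))
plan(arm,(*(cad+Rm@[.027,-.028]),.205),-101.5)
E
```

```text
obl [0.5557 0.003 ]
sq [0.4856 0.0172]
t 12.5 pos [614.4 252.  209.7] xdir [ 0.0039  0.001  -1.    ] jaw yaw -74.14 gap 29.7 F [ 1.1  0.5 -1.9] j [ 0.26  0.39  1.3  -0.    1.45  1.55]
linear total [-1.174 -4.981 -0.093] norm 5.12 rot total [-1.000e-04  4.100e-03 -4.775e-01] yaw deg -27.4
```

Emit:
carry_out(
  rotation=[
    [0, 0, -0.06],
    [0, 0, -0.06],
    [0, 0, -0.06],
    [0, 0, -0.06],
    [0, 0, -0.06],
    [0, 0, -0.06],
    [0, 0, -0.06],
    [0, 0, -0.05],
  ],
  linear=[
    [-0.35, -0.2, 0],
    [-0.45, -0.5, 0],
    [-0.35, -0.75, 0],
    [-0.2, -0.85, 0],
    [0, -0.9, 0],
    [0, -0.8, 0],
    [0, -0.6, 0],
    [0.1, -0.3, 0],
  ],
  jaw=[-1, -1, -1, -1, -1, -1, -1, -1],
)

```text
time_s: 13.3
tool_pos: [0.5506, 0.0044, 0.2064]
eef_rot: [1.354, 1.108, -1.354]
wrist_force: [-0.0, 0.5, -1.6]
finger_gap: 0.315
```

Emit:
carry_out(
  rotation=[
    [0, 0, -0.007],
    [0, 0, 0],
    [0, 0, 0],
    [0, 0, 0],
    [0, 0, 0],
    [0, 0, 0],
    [0, 0, 0],
    [0, 0, 0],
  ],
  linear=[
    [0.08, -0.08, 0],
    [0, 0, -0.2],
    [0, 0, -0.4],
    [0, 0, -0.5],
    [0, 0, -0.3],
    [0, 0, 0],
    [0, 0, 0],
    [0, 0, 0],
  ],
  jaw=[-1, -1, -1, -1, -1, -1, -1, -1],
)

```text
time_s: 14.1
tool_pos: [0.5562, 0.0031, 0.1368]
eef_rot: [1.356, 1.106, -1.353]
wrist_force: [-0.0, -0.6, -1.8]
finger_gap: 0.314
```

```bash
python3 - <<'E'
from obs import *
plan(arm,(.5557,.003,.0695),-101.5)
CAD=(.5348,.0358,np.radians(-11.5))
c=arm.capture("wrist"); im=np.ascontiguousarray(c["img"][:,:,::-1]); cv2.imwrite("pics/p2raw.png",cv2.resize(im[60:300,170:420],None,fx=2.5,fy=2.5,interpolation=cv2.INTER_CUBIC))
overlay(im,c,corners(CAD,.164,.128,.064)); overlay(im,c,corners(CAD,.15,.114,.024),(0,255,0))
p=arm.observe()["tool_pos"]; overlay(im,c,corners((p[0],p[1],CAD[2]),.084,.05,p[2]-.003),(255,0,0))
cv2.imwrite("pics/p2.png",cv2.resize(im[60:300,170:420],None,fx=2.5,fy=2.5,interpolation=cv2.INTER_CUBIC))
E
```

```text
t 14.1 pos [556.2   3.1 136.8] xdir [ 2.6e-03 -3.0e-04 -1.0e+00] jaw yaw -101.43 gap 29.5 F [-0.  -0.6 -1.8] j [-0.15  0.23  1.66  0.    1.25  1.62]
linear total [-0.01  -0.002 -1.346] norm 1.35 rot total [ 0.0003  0.0026 -0.0013] yaw deg -0.1
```

View pics/p2.png

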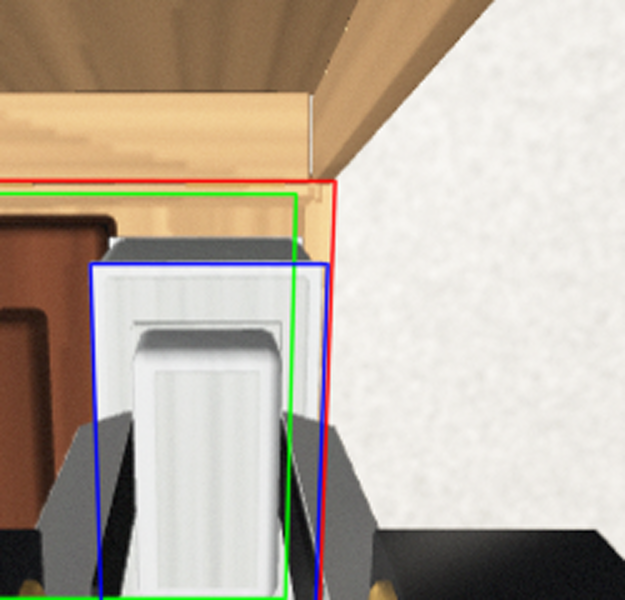

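View pics/p2raw.png

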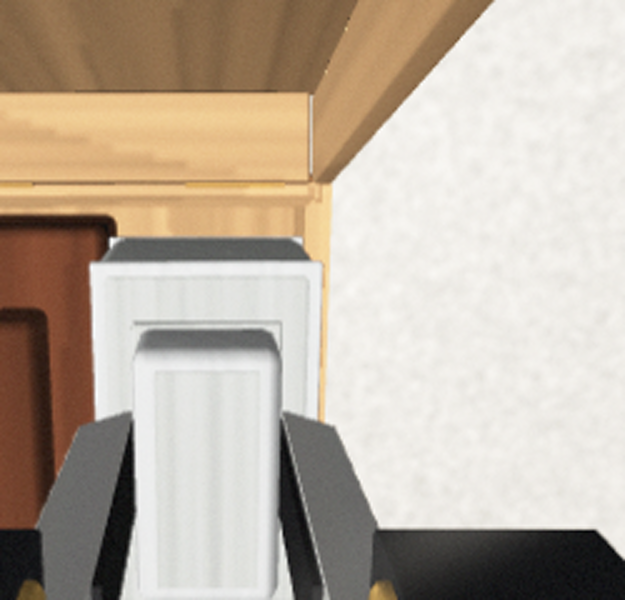

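The oblong tin hangs between the long box and the right wall, with ~4 mm clear on the right and ~6 mm to the box. Lowering.

Emit:
carry_out(
  rotation=[
    [0, 0, 0],
    [0, 0, 0],
    [0, 0, 0],
    [0, 0, 0],
    [0, 0, 0],
    [0, 0, 0],
    [0, 0, 0],
    [0, 0, 0],
  ],
  linear=[
    [0, 0, -0.15],
    [0, 0, -0.3],
    [0, 0, -0.3],
    [0, 0, -0.2],
    [0, 0, -0.1],
    [0, 0, -0.06],
    [0, 0, 0],
    [0, 0, 0],
  ],
  jaw=[-1, -1, -1, -1, -1, -1, -1, -1],
)

```text
time_s: 14.95
tool_pos: [0.5555, 0.0027, 0.0804]
eef_rot: [1.356, 1.107, -1.354]
wrist_force: [0.1, 0.8, -1.2]
finger_gap: 0.316
```

```bash
python3 - <<'E'
from obs import *
plan(arm,(.5557,.003,.0695),-101.5)
E
```

```text
t 14.95 pos [555.5   2.7  80.4] xdir [ 1.e-03 -1.e-04 -1.e+00] jaw yaw -101.47 gap 29.7 F [ 0.1  0.8 -1.2] j [-0.15  0.3   1.7   0.    1.14  1.62]
linear total [ 0.004  0.005 -0.218] norm 0.22 rot total [ 0.0001  0.001  -0.0005] yaw deg -0.0
```

Emit:
carry_out(
  rotation=[
    [0, 0, 0],
    [0, 0, 0],
    [0, 0, 0],
    [0, 0, 0],
    [0, 0, 0],
    [0, 0, 0],
    [0, 0, 0],
    [0, 0, 0],
  ],
  linear=[
    [0, 0, -0.08],
    [0, 0, -0.06],
    [0, 0, -0.04],
    [0, 0, -0.025],
    [0, 0, -0.015],
    [0, 0, 0],
    [0, 0, 0],
    [0, 0, 0],
  ],
  jaw=[-1, -1, -1, -1, -1, -1, -1, -1],
)

```text
time_s: 15.75
tool_pos: [0.5548, 0.0029, 0.0697]
eef_rot: [1.355, 1.108, -1.355]
wrist_force: [-3.8, 1.8, 5.4]
finger_gap: 0.32
```

```bash
python3 - <<'E'
from obs import *
plan(arm,(.5557,.003,.0695),-101.5)
E
```

```text
t 15.75 pos [554.8   2.9  69.7] xdir [-4.e-04  0.e+00 -1.e+00] jaw yaw -101.46 gap 30.0 F [-3.8  1.8  5.4] j [-0.15  0.31  1.71 -0.    1.12  1.62]
linear total [ 0.018  0.002 -0.003] norm 0.02 rot total [-0.     -0.0004 -0.0007] yaw deg -0.0
```

Emit:
carry_out(
  rotation=[
    [0, 0, 0],
    [0, 0, 0],
    [0, 0, 0],
    [0, 0, 0],
    [0, 0, 0],
    [0, 0, 0],
    [0, 0, 0],
    [0, 0, 0],
  ],
  linear=[
    [0, 0, 0.04],
    [0, 0, 0.02],
    [0, 0, 0],
    [0, 0, 0.1],
    [0, 0, 0.3],
    [0, 0, 0.6],
    [0, 0, 0.8],
    [0, 0, 0.8],
  ],
  jaw=[-0.25, -0.15, -0.15, -0.15, -0.15, -0.15, 0, 0.2],
)

```text
time_s: 16.55
tool_pos: [0.5548, 0.0028, 0.2041]
eef_rot: [1.355, 1.108, -1.355]
wrist_force: [1.0, -0.2, -0.1]
finger_gap: 0.549
```

Emit:
carry_out(
  rotation=[
    [0, 0, -0.06],
    [0, 0, -0.06],
    [0, 0, -0.06],
    [0, 0, -0.07],
    [0, 0, -0.07],
    [0, 0, -0.07],
    [0, 0, -0.06],
    [0, 0, -0.05],
  ],
  linear=[
    [-0.2, -0.5, 0],
    [-0.35, -0.9, 0],
    [-0.35, -0.92, 0],
    [-0.35, -0.92, 0],
    [-0.35, -0.92, 0],
    [-0.35, -0.9, 0],
    [-0.3, -0.8, 0],
    [-0.2, -0.5, 0],
  ],
  jaw=[0.2, 0.2, 0.2, 0.2, 0.2, 0.2, 0.2, 0.2],
)

```text
time_s: 17.35
tool_pos: [0.4315, -0.3184, 0.2036]
eef_rot: [1.706, 0.786, -1.706]
wrist_force: [0.0, -0.1, -0.6]
finger_gap: 0.598
```

```bash
python3 - <<'E'
from obs import *
x=(.439,-.3175,np.radians(50))
plan(arm,(x[0],x[1],.1),-130)
shot("w5",[("sq",x)])
w=cloud(dict(np.load("w5.npz"))); print(fit(w,"sq",x,.055))
plan(arm,(x[0],x[1],.1),-130)
c=arm.capture("top"); im=np.ascontiguousarray(c["img"][:,:,::-1])
CAD=(.5348,.0358,np.radians(-11.5))
overlay(im,c,corners(CAD,.164,.128,.064)); overlay(im,c,corners((.5548,.003,CAD[2]),.084,.05,.066),(255,0,0))
cv2.imwrite("pics/t5.png",cv2.resize(im[100:250,180:330],None,fx=4,fy=4,interpolation=cv2.INTER_CUBIC))
E
```

```text
t 17.35 pos [ 431.5 -318.4  203.6] xdir [ 0.0014 -0.0024 -1.    ] jaw yaw -130.39 gap 56.2 F [ 0.  -0.1 -0.6] j [-0.8   0.12  1.64 -0.    1.37  1.48]
linear total [ 0.151  0.017 -2.071] norm 2.08 rot total [0.0024 0.0014 0.0069] yaw deg 0.4
(array([ 0.43904387, -0.31820768,  0.87613027]), np.float64(17.525610276613047))
t 17.4 pos [ 430.4 -321.4  203.5] xdir [ 3.0e-04 -5.1e-03 -1.0e+00] jaw yaw -130.6 gap 56.6 F [-1.  -1.5  0.7] j [-0.8   0.13  1.64 -0.    1.37  1.48]
linear total [ 0.172  0.078 -2.071] norm 2.08 rot total [0.0051 0.0003 0.0105] yaw deg 0.6
```

View pics/w5.png

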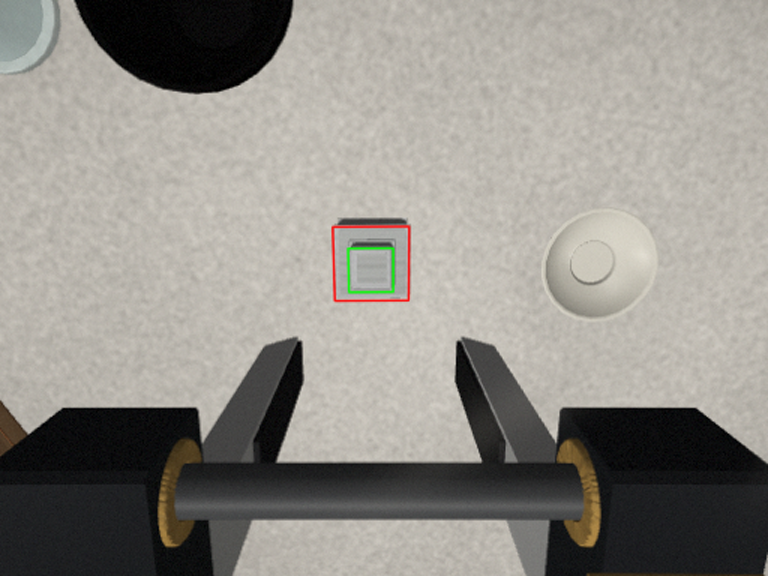

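View pics/t5.png

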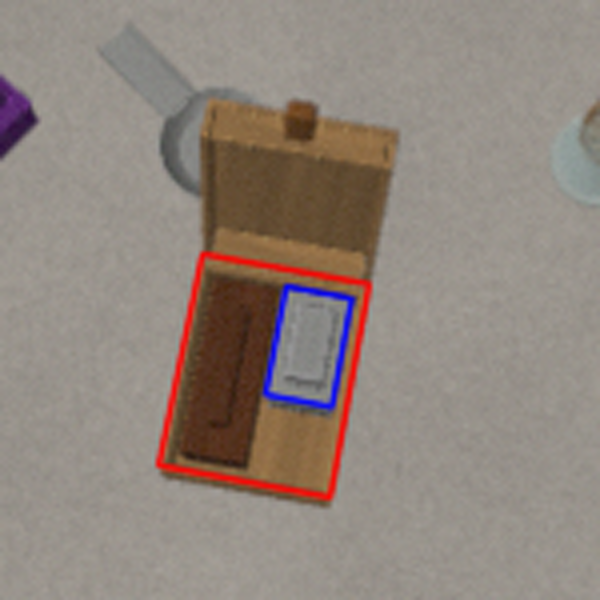

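The oblong tin is in place (blue outline matches) and the square tin overlay fits. Descending.

Emit:
carry_out(
  rotation=[
    [0, 0, 0],
    [0, 0, 0],
    [0, 0, 0],
    [0, 0, 0],
    [0, 0, 0],
    [0, 0, 0],
    [0, 0, 0],
    [0, 0, 0],
  ],
  linear=[
    [0.1, -0.05, -0.2],
    [0.03, 0, -0.6],
    [0, 0, -0.7],
    [0, 0, -0.6],
    [0, 0, -0.4],
    [0, 0, -0.2],
    [0, 0, -0.15],
    [0, 0, 0],
  ],
  jaw=[0.2, 0.2, 0.2, 0.2, 0.2, 0.1, 0.1, 0.1],
)

```text
time_s: 18.25
tool_pos: [0.4393, -0.3168, 0.059]
eef_rot: [1.703, 0.794, -1.703]
wrist_force: [-2.0, 0.1, 1.2]
finger_gap: 0.555
```

```bash
python3 - <<'E'
from obs import *
plan(arm,(.439,-.318,.045),-130)
E
```

```text
t 18.25 pos [ 439.3 -316.8   59. ] xdir [-5.e-04  7.e-04 -1.e+00] jaw yaw -130.04 gap 52.1 F [-2.   0.1  1.2] j [-0.78  0.3   1.75  0.    1.09  1.48]
linear total [-0.006 -0.023 -0.281] norm 0.28 rot total [-0.0007 -0.0005  0.0007] yaw deg 0.0
```

Emit:
carry_out(
  rotation=[
    [0, 0, 0],
    [0, 0, 0],
    [0, 0, 0],
    [0, 0, 0],
    [0, 0, 0],
    [0, 0, 0],
    [0, 0, 0],
    [0, 0, 0],
  ],
  linear=[
    [0, -0.02, -0.1],
    [0, 0, -0.1],
    [0, 0, -0.07],
    [0, 0, 0],
    [0, 0, 0],
    [0, 0, 0],
    [0, 0, 0],
    [0, 0, 0],
  ],
  jaw=[0.1, 0, 0, 0, -0.2, -0.4, -0.7, -1],
  force=25,
)

```text
time_s: 19.05
tool_pos: [0.4391, -0.3189, 0.0462]
eef_rot: [1.703, 0.792, -1.703]
wrist_force: [0.0, 0.3, 1.0]
finger_gap: 0.292
```

Emit:
carry_out(
  rotation=[
    [0, 0, 0],
    [0, 0, 0],
    [0, 0, 0],
    [0, 0, 0],
    [0, 0, 0],
    [0, 0, 0],
    [0, 0, 0],
    [0, 0, 0],
  ],
  linear=[
    [0, 0, 0],
    [0, 0, 0],
    [0, 0, 0.1],
    [0, 0, 0.3],
    [0, 0, 0.6],
    [0, 0, 0.8],
    [0, 0, 0.8],
    [0, 0, 0.4],
  ],
  jaw=[-1, -1, -1, -1, -1, -1, -1, -1],
)

```text
time_s: 19.85
tool_pos: [0.4404, -0.3199, 0.2001]
eef_rot: [1.704, 0.786, -1.7]
wrist_force: [0.5, 0.5, -1.9]
finger_gap: 0.293
```

```bash
python3 - <<'E'
from obs import *
plan(arm,(.4856,.0172,.195),-101.5)
E
```

```text
t 19.85 pos [ 440.4 -319.9  200.1] xdir [ 0.0043 -0.004  -1.    ] jaw yaw -130.11 gap 27.6 F [ 0.5  0.5 -1.9] j [-0.79  0.14  1.63  0.    1.37  1.48]
linear total [ 0.905  6.741 -0.102] norm 6.8 rot total [0.0028 0.0052 0.4994] yaw deg 28.6
```

Emit:
carry_out(
  rotation=[
    [0, 0, 0.06],
    [0, 0, 0.06],
    [0, 0, 0.06],
    [0, 0, 0.07],
    [0, 0, 0.07],
    [0, 0, 0.07],
    [0, 0, 0.06],
    [0, 0, 0.05],
  ],
  linear=[
    [0.08, 0.6, 0],
    [0.12, 0.92, 0],
    [0.12, 0.95, 0],
    [0.12, 0.95, 0],
    [0.12, 0.95, 0],
    [0.12, 0.95, 0],
    [0.12, 0.8, 0],
    [0.08, 0.5, 0],
  ],
  jaw=[-1, -1, -1, -1, -1, -1, -1, -1],
)

```text
time_s: 20.65
tool_pos: [0.4824, 0.0153, 0.1958]
eef_rot: [1.352, 1.112, -1.352]
wrist_force: [-0.3, -0.5, -2.0]
finger_gap: 0.295
```

Emit:
carry_out(
  rotation=[
    [0, 0, 0],
    [0, 0, 0],
    [0, 0, 0],
    [0, 0, 0],
    [0, 0, 0],
    [0, 0, 0],
    [0, 0, 0],
    [0, 0, 0],
  ],
  linear=[
    [0.02, 0.1, 0],
    [0, 0, -0.2],
    [0, 0, -0.4],
    [0, 0, -0.4],
    [0, 0, -0.2],
    [0, 0, 0],
    [0, 0, 0],
    [0, 0, 0],
  ],
  jaw=[-1, -1, -1, -1, -1, -1, -1, -1],
)

```text
time_s: 21.45
tool_pos: [0.485, 0.0167, 0.137]
eef_rot: [1.357, 1.106, -1.354]
wrist_force: [0.1, 0.4, -1.7]
finger_gap: 0.294
```

```bash
python3 - <<'E'
from obs import *
plan(arm,(.4853,.0173,.0695),-101.5)
CAD=(.5348,.0358,np.radians(-11.5))
c=arm.capture("wrist"); im=np.ascontiguousarray(c["img"][:,:,::-1]); 
cv2.imwrite("pics/p3.png",cv2.resize(im[60:320,150:420],None,fx=2.2,fy=2.2,interpolation=cv2.INTER_CUBIC))
E
```

```text
t 21.45 pos [485.   16.7 137. ] xdir [ 2.1e-03 -4.0e-04 -1.0e+00] jaw yaw -101.52 gap 27.6 F [ 0.1  0.4 -1.7] j [-0.14  0.08  1.83 -0.    1.22  1.63]
linear total [ 0.007  0.011 -1.35 ] norm 1.35 rot total [0.0004 0.0021 0.0003] yaw deg 0.0
```

View pics/p3.png

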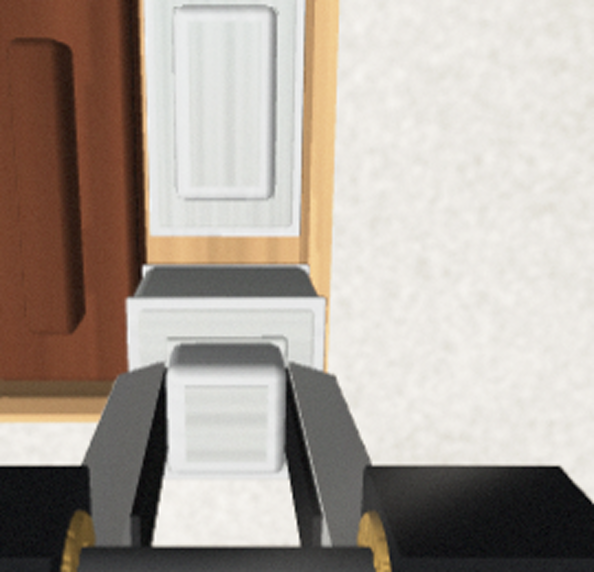

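The square tin lines up with the oblong tin and is clear of the wood box. Lowering.

Emit:
carry_out(
  rotation=[
    [0, 0, 0],
    [0, 0, 0],
    [0, 0, 0],
    [0, 0, 0],
    [0, 0, 0],
    [0, 0, 0],
    [0, 0, 0],
    [0, 0, 0],
  ],
  linear=[
    [0, 0.01, -0.15],
    [0, 0, -0.3],
    [0, 0, -0.3],
    [0, 0, -0.2],
    [0, 0, -0.1],
    [0, 0, -0.06],
    [0, 0, 0],
    [0, 0, 0],
  ],
  jaw=[-1, -1, -1, -1, -1, -1, -1, -1],
)

```text
time_s: 22.3
tool_pos: [0.4846, 0.0177, 0.081]
eef_rot: [1.356, 1.107, -1.354]
wrist_force: [-0.7, 1.2, -1.0]
finger_gap: 0.292
```

```bash
python3 - <<'E'
from obs import *
plan(arm,(.4853,.0173,.0695),-101.5)
E
```

```text
t 22.3 pos [484.6  17.7  81. ] xdir [ 1.2e-03 -2.0e-04 -1.0e+00] jaw yaw -101.47 gap 27.4 F [-0.7  1.2 -1. ] j [-0.14  0.16  1.88 -0.    1.1   1.63]
linear total [ 0.014 -0.009 -0.23 ] norm 0.23 rot total [ 0.0002  0.0012 -0.0005] yaw deg -0.0
```

Emit:
carry_out(
  rotation=[
    [0, 0, 0],
    [0, 0, 0],
    [0, 0, 0],
    [0, 0, 0],
    [0, 0, 0],
    [0, 0, 0],
    [0, 0, 0],
    [0, 0, 0],
  ],
  linear=[
    [0.01, 0, -0.08],
    [0, 0, -0.06],
    [0, 0, -0.04],
    [0, 0, -0.025],
    [0, 0, -0.015],
    [0, 0, 0],
    [0, 0, 0],
    [0, 0, 0],
  ],
  jaw=[-1, -1, -1, -1, -1, -1, -1, -1],
)

```text
time_s: 23.1
tool_pos: [0.4843, 0.0178, 0.0702]
eef_rot: [1.355, 1.108, -1.356]
wrist_force: [-3.4, -0.6, 4.5]
finger_gap: 0.295
```

```bash
python3 - <<'E'
from obs import *
plan(arm,(.4853,.0173,.0702),-101.5)
E
```

```text
t 23.1 pos [484.3  17.8  70.2] xdir [-5.e-04 -0.e+00 -1.e+00] jaw yaw -101.47 gap 27.7 F [-3.4 -0.6  4.5] j [-0.14  0.18  1.88 -0.    1.08  1.63]
linear total [ 0.019 -0.01   0.   ] norm 0.02 rot total [ 0.     -0.0005 -0.0006] yaw deg -0.0
```

The tin is on the floor: TCP dropped exactly 24 mm relative to the grasp height. Release, rise and look.

Emit:
carry_out(
  rotation=[
    [0, 0, 0],
    [0, 0, 0],
    [0, 0, 0],
    [0, 0, 0],
    [0, 0, 0],
    [0, 0, 0],
    [0, 0, 0],
    [0, 0, 0],
  ],
  linear=[
    [0, 0, 0.04],
    [0, 0, 0.02],
    [0, 0, 0],
    [0, 0, 0.1],
    [0, 0, 0.4],
    [0, 0, 0.8],
    [0, 0, 0.9],
    [0, 0, 0.9],
  ],
  jaw=[-0.25, -0.2, -0.2, -0.2, -0.2, -0.2, -0.4, -0.6],
)

```text
time_s: 23.9
tool_pos: [0.484, 0.0179, 0.229]
eef_rot: [1.355, 1.108, -1.356]
wrist_force: [1.0, 0.0, 0.2]
finger_gap: 0.264
```

Emit:
carry_out(
  rotation=[
    [0, 0, 0],
    [0, 0, 0],
    [0, 0, 0],
    [0, 0, 0],
    [0, 0, 0],
    [0, 0, 0],
    [0, 0, 0],
    [0, 0, 0],
  ],
  linear=[
    [0, -0.2, 0.8],
    [-0.05, -0.5, 0.8],
    [-0.1, -0.7, 0.5],
    [-0.1, -0.7, 0.2],
    [0, -0.6, 0],
    [0, -0.4, 0],
    [0, -0.1, 0],
    [0, 0, 0],
  ],
  jaw=[-1, -1, -1, -1, -1, -1, -1, -1],
)

```text
time_s: 24.7
tool_pos: [0.4718, -0.1424, 0.3423]
eef_rot: [1.356, 1.108, -1.356]
wrist_force: [0.4, -0.2, -0.7]
finger_gap: 0.006
```

```bash
python3 - <<'E'
from obs import *
st(arm)
CAD=(.5348,.0358,np.radians(-11.5))
for n in("wrist","top","side"):
    c=arm.capture(n); np.savez(n+"6.npz",**c); im=np.ascontiguousarray(c["img"][:,:,::-1])
    w=cloud(c).reshape(-1,3); l=loc(w,CAD); 
    m=(w[:,2]>.03)&(w[:,2]<.11)&(abs(l[:,1])<.056)&(abs(l[:,0])<.073)
    z=w[m,2]; print(n,"max z in tray",np.round(np.percentile(z,[50,95,99]),4) if len(z) else 0)
    col=w.reshape(384,512,3)
    # cover plane fit: points in lid inner/top region high
    mm=(w[:,2]>.09)&(w[:,2]<.27)&(abs(l[:,1])<.07)&(l[:,0]>.07)&(l[:,0]<.2)
    q=np.c_[l[mm,0]*1000,l[mm,1]*1000,w[mm,2]*1000]; print(n,len(q),"pull-ish", np.round(q[(abs(q[:,1])<12)&(q[:,2]>235)].mean(0),1),np.round(q[(abs(q[:,1])<12)&(q[:,2]>225)].min(0),1),np.round(q[(abs(q[:,1])<12)&(q[:,2]>225)].max(0),1))
    for zz in(100,130,160,190,210):
        s=q[abs(q[:,2]-zz)<4]
        if len(s): print(zz,"x pct",np.round(np.percentile(s[:,0],[5,25,50,75,95]),1), end=' ')
    print()
    cv2.imwrite(f"pics/{n}6.png",im)
t=cv2.imread("pics/top6.png"); cv2.imwrite("pics/top6z.png",cv2.resize(t[100:250,180:330],None,fx=4,fy=4,interpolation=cv2.INTER_CUBIC))
t=cv2.imread("pics/side6.png"); cv2.imwrite("pics/side6z.png",cv2.resize(t[120:240,180:310],None,fx=4.5,fy=4.5,interpolation=cv2.INTER_CUBIC))
E
```

```text
t 24.7 pos [ 471.8 -142.4  342.3] xdir [-4.e-04  6.e-04 -1.e+00] jaw yaw -101.55 gap 0.5 F [ 0.4 -0.2 -0.7] j [-0.47 -0.04  1.53  0.    1.65  1.3 ]
wrist max z in tray [0.0648 0.0852 0.086 ]<stdin>:12: RuntimeWarning: Mean of empty slice.
  ret = um.true_divide(
Traceback (most recent call last):
ValueError: zero-size array to reduction operation minimum which has no identity
```

```bash
python3 - <<'E'
from obs import *
CAD=(.5348,.0358,np.radians(-11.5))
for n in("top","side"):
    c=arm.capture(n); np.savez(n+"6.npz",**c); im=np.ascontiguousarray(c["img"][:,:,::-1])
    w=cloud(c).reshape(-1,3); l=loc(w,CAD); 
    m=(w[:,2]>.03)&(w[:,2]<.11)&(abs(l[:,1])<.056)&(abs(l[:,0])<.073)
    print(n,"z in tray",np.round(np.percentile(w[m,2],[50,95,99]),4))
    mm=(w[:,2]>.09)&(w[:,2]<.27)&(abs(l[:,1])<.07)&(l[:,0]>.07)&(l[:,0]<.2)
    q=np.c_[l[mm,0]*1000,l[mm,1]*1000,w[mm,2]*1000]
    s=q[q[:,2]>228]; print(n,len(q),"pull-ish n",len(s),np.round(s.mean(0),1),np.round(s.min(0),1),np.round(s.max(0),1)) if len(s) else 0
    for zz in(100,130,160,190,210):
        s=q[abs(q[:,2]-zz)<4]
        if len(s): print(zz,"x pct",np.round(np.percentile(s[:,0],[5,25,50,75,95]),1), end=' ')
    print()
    cv2.imwrite(f"pics/{n}6.png",im)
t=cv2.imread("pics/top6.png"); cv2.imwrite("pics/top6z.png",cv2.resize(t[100:250,180:330],None,fx=4,fy=4,interpolation=cv2.INTER_CUBIC))
t=cv2.imread("pics/side6.png"); cv2.imwrite("pics/side6z.png",cv2.resize(t[120:240,180:310],None,fx=4.5,fy=4.5,interpolation=cv2.INTER_CUBIC))
E
```

```text
top z in tray [0.0672 0.088  0.0898]
top 1376 pull-ish n 73 [131.6  -0.8 243.2] [124.4 -10.5 228.6] [142.8   9.3 252.4]
100 x pct [ 89.  112.3 113.4 113.9 115.2] 130 x pct [ 95.4 119.3 120.5 121.4 122.3] 160 x pct [102.  126.3 127.5 128.3 129.4] 190 x pct [107.9 108.8 109.4 111.7 119.8] 210 x pct [112.4 113.4 113.9 114.8 125.4] 
side z in tray [0.0681 0.0887 0.091 ]
side 1106 pull-ish n 45 [133.9   5.8 240.4] [118.9 -33.2 228. ] [143.6  47.6 251.8]
100 x pct [ 90.7  99.9 112.5 116.5 119.8] 130 x pct [ 97.6 108.3 121.9 124.5 126.3] 160 x pct [106.5 118.7 128.6 131.1 133.7] 190 x pct [112.8 120.9 125.3 134.2 138.5] 210 x pct [116.5 120.5 125.2 135.6 143.1]
```

View pics/top6z.png

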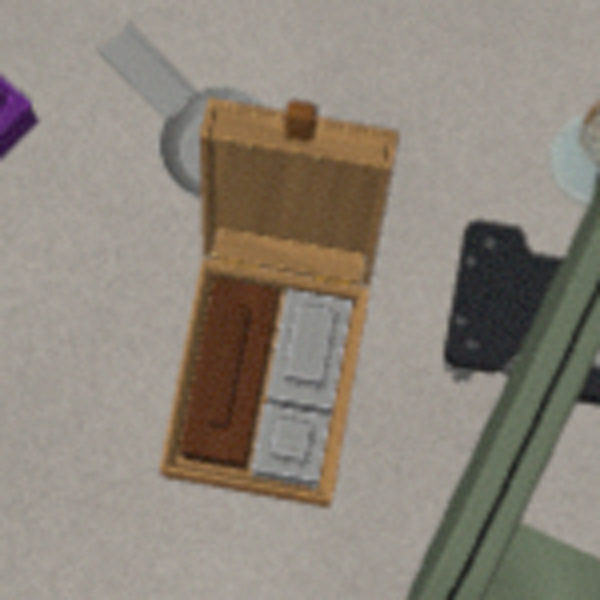

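View pics/side6z.png

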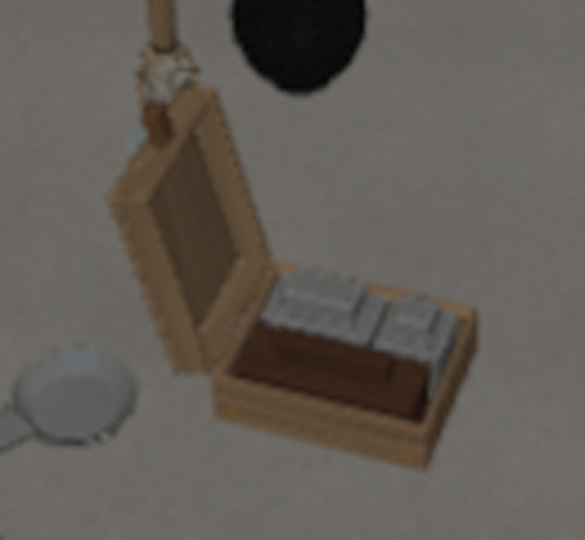

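All three sit flush in the tray, with cap tops ~86–89 mm against the expected 86. From the slope, the cover angle is ≈1.80 rad. I'll plan the closing sweep behind the pull with the fingers shut.

```bash
cat > sweep.py <<'E'
from obs import *
CAD=(.5348,.0358,np.radians(-11.5)); u=np.array([np.cos(CAD[2]),np.sin(CAD[2])])
def wp(lx,z): return np.r_[np.array(CAD[:2])+u*lx,z]
def tcp(th,r=.188): return wp(.082-r*np.cos(th)+.021*np.sin(th)+.008, .064+r*np.sin(th)+.021*np.cos(th))
if __name__=="__main__":
    plan(arm,wp(.172,.33),-101.5)
    pts=[wp(.172,.33),wp(.165,.243)]+[tcp(t) for t in (1.8,1.7,1.6,1.5,1.4,1.3,1.2,1.1,1.0,.9,.8,.7,.6,.5,.4,.3,.2,.1,.05,0)]
    for a,b in zip(pts,pts[1:]): print(np.round(b*1000,1),"d",np.round((b-a)/.05,3))
E
python3 sweep.py
```

```text
t 24.85 pos [ 472.  -141.2  342.4] xdir [-1.e-04  5.e-04 -1.e+00] jaw yaw -101.4 gap 0.6 F [-0.1  0.3 -0.6] j [-0.47 -0.04  1.53  0.    1.65  1.3 ]
linear total [ 4.627  2.853 -0.248] norm 5.44 rot total [-0.0005 -0.0001 -0.0018] yaw deg -0.1
[696.5   2.9 243. ] d [-0.137  0.028 -1.74 ]
[684.9   5.3 242.3] d [-0.232  0.047 -0.014]
[667.1   8.9 247.7] d [-0.355  0.072  0.108]
[648.9  12.6 251.3] d [-0.364  0.074  0.072]
[630.5  16.3 253. ] d [-0.369  0.075  0.034]
[612.   20.1 252.8] d [-0.371  0.075 -0.004]
[593.5  23.8 250.8] d [-0.368  0.075 -0.041]
[575.4  27.5 246.8] d [-0.362  0.074 -0.079]
[557.8  31.1 241.1] d [-0.353  0.072 -0.115]
[540.8  34.6 233.5] d [-0.34   0.069 -0.151]
[524.6  37.9 224.3] d [-0.324  0.066 -0.184]
[509.4  41.  213.5] d [-0.304  0.062 -0.217]
[495.3  43.8 201.2] d [-0.281  0.057 -0.246]
[482.6  46.4 187.5] d [-0.256  0.052 -0.274]
[471.2  48.7 172.6] d [-0.228  0.046 -0.298]
[461.3  50.7 156.6] d [-0.197  0.04  -0.32 ]
[453.1  52.4 139.6] d [-0.165  0.034 -0.339]
[446.5  53.8 121.9] d [-0.131  0.027 -0.354]
[441.7  54.7 103.7] d [-0.096  0.019 -0.365]
[440.   55.1  94.4] d [-0.034  0.007 -0.186]
[438.8  55.3  85. ] d [-0.025  0.005 -0.187]
```

Emit:
carry_out(
  rotation=[
    [0, 0, 0],
    [0, 0, 0],
    [0, 0, 0],
    [0, 0, 0],
    [0, 0, 0],
    [0, 0, 0],
    [0, 0, 0],
    [0, 0, 0],
  ],
  linear=[
    [0.4, 0.25, 0],
    [0.75, 0.46, 0],
    [0.8, 0.5, 0],
    [0.8, 0.5, 0],
    [0.75, 0.46, 0],
    [0.6, 0.36, -0.05],
    [0.35, 0.22, -0.1],
    [0.18, 0.1, -0.1],
  ],
  jaw=[-1, -1, -1, -1, -1, -1, -1, -1],
)

```text
time_s: 25.65
tool_pos: [0.7045, 0.0034, 0.3287]
eef_rot: [1.352, 1.111, -1.353]
wrist_force: [0.5, -0.3, 0.4]
finger_gap: 0.007
```

```bash
python3 - <<'E'
from sweep import *
plan(arm,wp(.165,.243),-101.5)
c=arm.capture("wrist"); im=c["img"][:,:,::-1]; cv2.imwrite("pics/w7.png",im)
c=arm.capture("side"); im=c["img"][:,:,::-1];cv2.imwrite("pics/s7.png",cv2.resize(im[60:260,150:350],None,fx=3,fy=3))
E
```

```text
t 25.65 pos [704.5   3.4 328.7] xdir [-1.e-03  6.e-04 -1.e+00] jaw yaw -101.26 gap 0.7 F [ 0.5 -0.3  0.4] j [-0.12  0.43  1.    0.    1.71  1.65]
linear total [-0.159 -0.009 -1.715] norm 1.72 rot total [-0.0006 -0.001  -0.0042] yaw deg -0.2
```

View pics/w7.png

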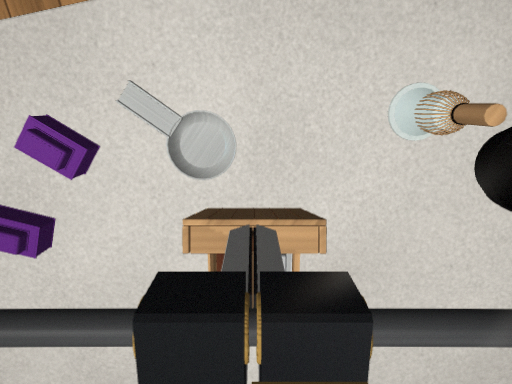

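View pics/s7.png

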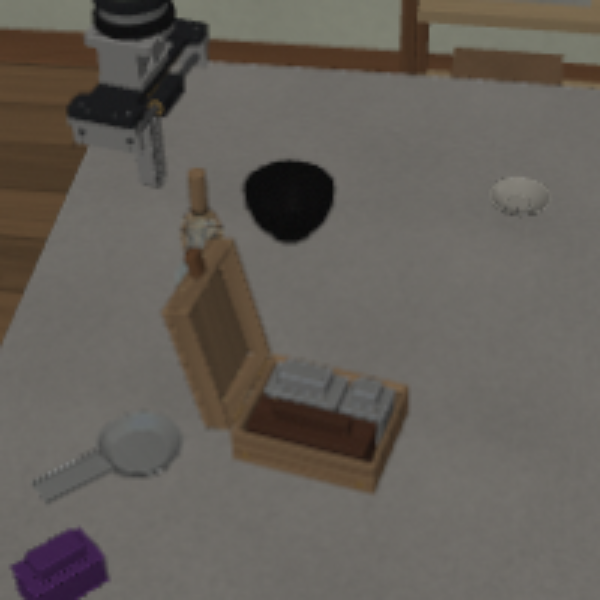

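The fingers are centred on the lid (col ~253 against lid middle ~255) and sit beyond the pull. Descending behind it.

Emit:
carry_out(
  rotation=[
    [0, 0, 0],
    [0, 0, 0],
    [0, 0, 0],
    [0, 0, 0],
    [0, 0, 0],
    [0, 0, 0],
    [0, 0, 0],
    [0, 0, 0],
  ],
  linear=[
    [0, 0, -0.2],
    [0, 0, -0.45],
    [0, 0, -0.5],
    [0, 0, -0.35],
    [0, 0, -0.2],
    [-0.1, 0, 0],
    [-0.06, 0, 0],
    [0, 0, 0],
  ],
  jaw=[-1, -1, -1, -1, -1, -1, -1, -1],
)

```text
time_s: 26.55
tool_pos: [0.6958, 0.0, 0.2471]
eef_rot: [1.357, 1.105, -1.353]
wrist_force: [0.4, 0.6, -0.0]
finger_gap: 0.005
```

```bash
python3 - <<'E'
from sweep import *
plan(arm,tcp(1.8),-101.5)
c=arm.capture("side"); im=c["img"][:,:,::-1];cv2.imwrite("pics/s8.png",cv2.resize(im[90:220,160:300],None,fx=4.2,fy=4.2,interpolation=cv2.INTER_CUBIC))
E
```

```text
t 26.55 pos [695.8   0.  247.1] xdir [ 3.e-03 -4.e-04 -1.e+00] jaw yaw -101.49 gap 0.5 F [ 0.4  0.6 -0. ] j [-0.12  0.44  1.16 -0.    1.54  1.65]
linear total [-0.217  0.104 -0.096] norm 0.26 rot total [ 0.0004  0.003  -0.0002] yaw deg -0.0
```

View pics/s8.png

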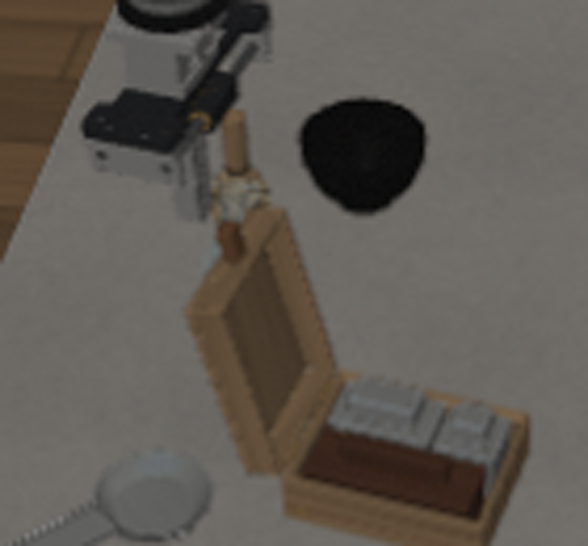

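The tip (205,218) is beyond the pull but overlaps it only slightly, so I'll go 10 mm lower and then sweep toward the robot.

Emit:
carry_out(
  rotation=[
    [0, 0, 0],
    [0, 0, 0],
    [0, 0, 0],
    [0, 0, 0],
    [0, 0, 0],
    [0, 0, 0],
    [0, 0, 0],
    [0, 0, 0],
  ],
  linear=[
    [0, 0.06, -0.2],
    [-0.2, 0.05, 0],
    [-0.25, 0.05, 0.03],
    [-0.25, 0.05, 0.04],
    [-0.25, 0.05, 0.04],
    [-0.25, 0.05, 0.03],
    [-0.25, 0.05, 0.03],
    [-0.25, 0.05, 0.02],
  ],
  jaw=[-1, -1, -1, -1, -1, -1, -1, -1],
)

```text
time_s: 27.4
tool_pos: [0.611, 0.021, 0.2444]
eef_rot: [1.356, 1.106, -1.353]
wrist_force: [2.5, -0.1, -0.6]
finger_gap: 0.003
```

```bash
python3 - <<'E'
from sweep import *
plan(arm,tcp(1.2,.184),-101.5)
c=arm.capture("side"); im=c["img"][:,:,::-1];cv2.imwrite("pics/s9.png",cv2.resize(im[90:220,160:300],None,fx=4.2,fy=4.2,interpolation=cv2.INTER_CUBIC))
E
```

```text
t 27.4 pos [611.   21.  244.4] xdir [ 2.5e-03 -3.0e-04 -1.0e+00] jaw yaw -101.46 gap 0.3 F [ 2.5 -0.1 -0.6] j [-0.11  0.25  1.4  -0.    1.48  1.66]
linear total [-0.683  0.126 -0.026] norm 0.7 rot total [ 0.0003  0.0025 -0.0006] yaw deg -0.0
```

View pics/s9.png

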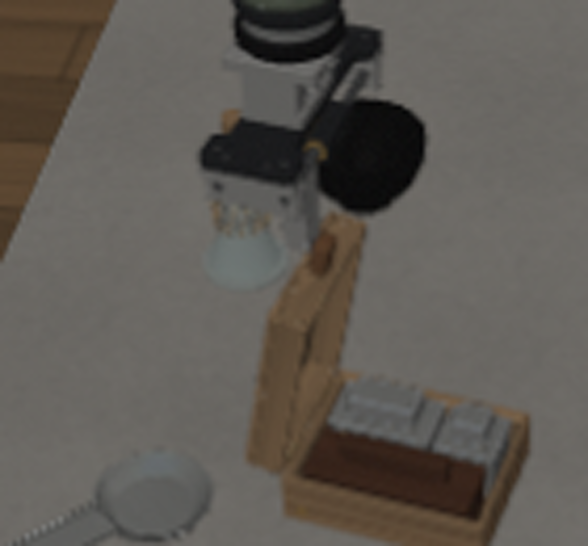

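The cover follows (2.5 N) and is past vertical. Continuing.

Emit:
carry_out(
  rotation=[
    [0, 0, 0],
    [0, 0, 0],
    [0, 0, 0],
    [0, 0, 0],
    [0, 0, 0],
    [0, 0, 0],
    [0, 0, 0],
    [0, 0, 0],
  ],
  linear=[
    [-0.23, 0.045, -0.01],
    [-0.23, 0.045, -0.03],
    [-0.23, 0.045, -0.04],
    [-0.22, 0.045, -0.05],
    [-0.22, 0.045, -0.07],
    [-0.21, 0.045, -0.08],
    [-0.21, 0.045, -0.1],
    [-0.2, 0.04, -0.11],
  ],
  jaw=[-1, -1, -1, -1, -1, -1, -1, -1],
)

```text
time_s: 28.25
tool_pos: [0.5239, 0.0386, 0.2201]
eef_rot: [1.356, 1.106, -1.353]
wrist_force: [1.2, -0.3, -0.7]
finger_gap: 0.005
```

```bash
python3 - <<'E'
from sweep import *
plan(arm,tcp(.9,.187),-101.5)
c=arm.capture("side"); im=c["img"][:,:,::-1];cv2.imwrite("pics/s10.png",cv2.resize(im[90:220,160:300],None,fx=4.2,fy=4.2,interpolation=cv2.INTER_CUBIC))
p=tcp(.9,.187)
for t in(.8,.7,.6,.5,.4,.3,.2,.1,0):
    q=tcp(t,.188); print(t,np.round(q*1000,1),np.round((q-p)/.05,3)); p=q
E
```

```text
t 28.25 pos [523.9  38.6 220.1] xdir [ 2.8e-03 -4.0e-04 -1.0e+00] jaw yaw -101.47 gap 0.5 F [ 1.2 -0.3 -0.7] j [-0.09  0.09  1.65 -0.    1.4   1.68]
linear total [ 0.027 -0.016  0.068] norm 0.07 rot total [ 0.0004  0.0028 -0.0005] yaw deg -0.0
0.8 [509.4  41.  213.5] [-0.316  0.064 -0.201]
0.7 [495.3  43.8 201.2] [-0.281  0.057 -0.246]
0.6 [482.6  46.4 187.5] [-0.256  0.052 -0.274]
0.5 [471.2  48.7 172.6] [-0.228  0.046 -0.298]
0.4 [461.3  50.7 156.6] [-0.197  0.04  -0.32 ]
0.3 [453.1  52.4 139.6] [-0.165  0.034 -0.339]
0.2 [446.5  53.8 121.9] [-0.131  0.027 -0.354]
0.1 [441.7  54.7 103.7] [-0.096  0.019 -0.365]
0 [438.8  55.3  85. ] [-0.059  0.012 -0.373]
```

View pics/s10.png

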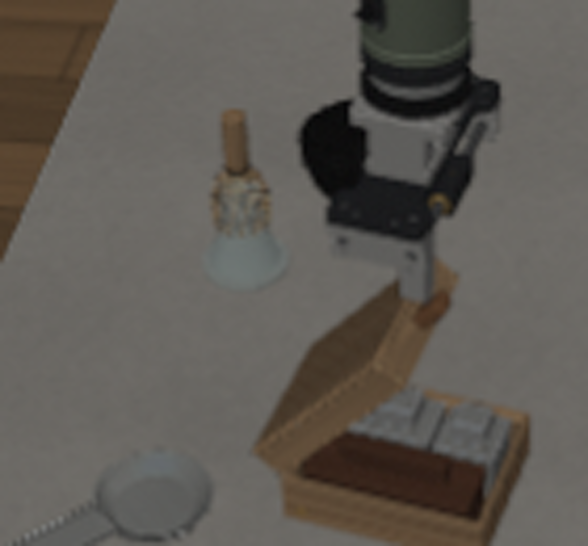

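Emit:
carry_out(
  rotation=[
    [0, 0, 0],
    [0, 0, 0],
    [0, 0, 0],
    [0, 0, 0],
    [0, 0, 0],
    [0, 0, 0],
    [0, 0, 0],
    [0, 0, 0],
  ],
  linear=[
    [-0.19, 0.04, -0.11],
    [-0.18, 0.035, -0.13],
    [-0.17, 0.035, -0.145],
    [-0.155, 0.03, -0.16],
    [-0.145, 0.03, -0.175],
    [-0.135, 0.03, -0.185],
    [-0.12, 0.025, -0.195],
    [-0.11, 0.02, -0.2],
  ],
  jaw=[-1, -1, -1, -1, -1, -1, -1, -1],
)

```text
time_s: 29.1
tool_pos: [0.4617, 0.051, 0.154]
eef_rot: [1.355, 1.109, -1.356]
wrist_force: [-0.1, 0.3, 1.6]
finger_gap: 0.002
```

```bash
python3 - <<'E'
from sweep import *
plan(arm,tcp(.4),-101.5)
c=arm.capture("side"); im=c["img"][:,:,::-1];cv2.imwrite("pics/s11.png",cv2.resize(im[110:240,170:310],None,fx=4.2,fy=4.2,interpolation=cv2.INTER_CUBIC))
E
```

```text
t 29.1 pos [461.7  51.  154. ] xdir [-1.1e-03  2.0e-04 -1.0e+00] jaw yaw -101.47 gap 0.2 F [-0.1  0.3  1.6] j [-0.08  0.02  1.86  0.    1.26  1.69]
linear total [-0.008 -0.005  0.051] norm 0.05 rot total [-0.0002 -0.0011 -0.0005] yaw deg -0.0
```

View pics/s11.png

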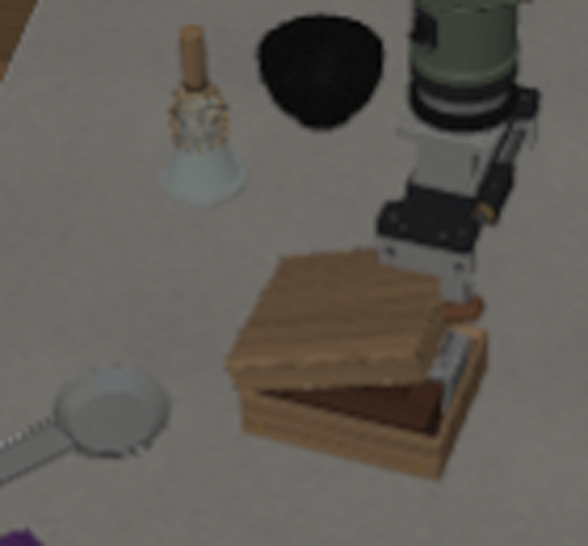

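Emit:
carry_out(
  rotation=[
    [0, 0, 0],
    [0, 0, 0],
    [0, 0, 0],
    [0, 0, 0],
    [0, 0, 0],
    [0, 0, 0],
    [0, 0, 0],
    [0, 0, 0],
  ],
  linear=[
    [-0.1, 0.02, -0.2],
    [-0.08, 0.02, -0.2],
    [-0.08, 0.015, -0.2],
    [-0.06, 0.015, -0.2],
    [-0.05, 0.01, -0.2],
    [-0.04, 0.005, -0.15],
    [-0.03, 0.005, -0.12],
    [0, 0, -0.06],
  ],
  jaw=[-1, -1, -1, -1, -1, -1, -1, -1],
)

```text
time_s: 29.95
tool_pos: [0.4401, 0.0555, 0.0877]
eef_rot: [1.355, 1.109, -1.356]
wrist_force: [-1.1, -0.7, 0.5]
finger_gap: 0.003
```

```bash
python3 - <<'E'
from sweep import *
plan(arm,tcp(0),-101.5)
E
```

```text
t 29.95 pos [440.1  55.5  87.7] xdir [-1.5e-03  3.0e-04 -1.0e+00] jaw yaw -101.47 gap 0.3 F [-1.1 -0.7  0.5] j [-0.07  0.07  1.97  0.    1.11  1.7 ]
linear total [-0.026 -0.002 -0.054] norm 0.06 rot total [-0.0003 -0.0015 -0.0005] yaw deg -0.0
```

Now pressing down in small steps.

Emit:
carry_out(
  rotation=[
    [0, 0, 0],
    [0, 0, 0],
    [0, 0, 0],
    [0, 0, 0],
    [0, 0, 0],
    [0, 0, 0],
    [0, 0, 0],
    [0, 0, 0],
  ],
  linear=[
    [0, 0, -0.02],
    [0, 0, -0.02],
    [0, 0, -0.02],
    [0, 0, -0.01],
    [0, 0, 0],
    [0, 0, 0],
    [0, 0, 0],
    [0, 0, 0],
  ],
  jaw=[-1, -1, -1, -1, -1, -1, -1, -1],
)

```text
time_s: 30.75
tool_pos: [0.4408, 0.0553, 0.0852]
eef_rot: [1.355, 1.108, -1.355]
wrist_force: [-2.1, -0.3, 3.8]
finger_gap: 0.003
```

```bash
python3 - <<'E'
from sweep import *
plan(arm,tcp(0),-101.5)
c=arm.capture("side"); im=c["img"][:,:,::-1];cv2.imwrite("pics/s12.png",cv2.resize(im[110:240,170:310],None,fx=4.2,fy=4.2,interpolation=cv2.INTER_CUBIC))
E
```

```text
t 30.75 pos [440.8  55.3  85.2] xdir [ 2.e-04  0.e+00 -1.e+00] jaw yaw -101.47 gap 0.3 F [-2.1 -0.3  3.8] j [-0.07  0.07  1.97  0.    1.1   1.7 ]
linear total [-0.042  0.    -0.004] norm 0.04 rot total [-0.      0.0002 -0.0005] yaw deg -0.0
```

View pics/s12.png

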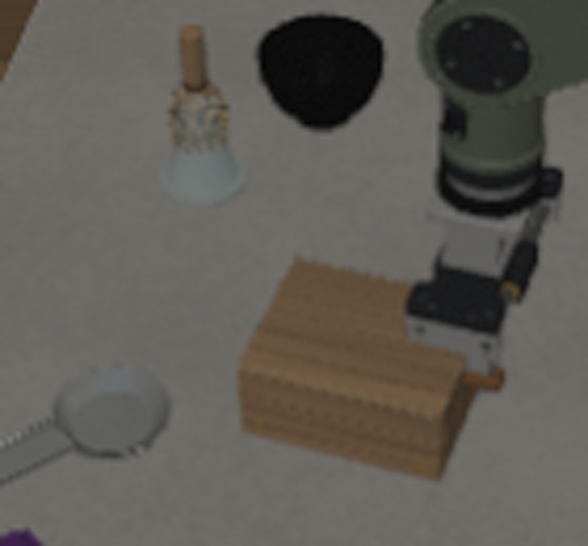

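Emit:
carry_out(
  rotation=[
    [0, 0, 0],
    [0, 0, 0],
    [0, 0, 0],
    [0, 0, 0],
    [0, 0, 0],
    [0, 0, 0],
    [0, 0, 0],
    [0, 0, 0],
  ],
  linear=[
    [0, 0, -0.01],
    [0, 0, -0.01],
    [0, 0, -0.01],
    [0, 0, 0],
    [0, 0, 0],
    [0, 0, 0],
    [0, 0, 0],
    [0, 0, 0],
  ],
  jaw=[-1, -1, -1, -1, -1, -1, -1, -1],
)

```text
time_s: 31.6
tool_pos: [0.441, 0.0553, 0.085]
eef_rot: [1.355, 1.108, -1.355]
wrist_force: [-5.9, 0.3, 14.2]
finger_gap: 0.009
```

```bash
python3 -c "
from sweep import *
st(arm)"
```

```text
t 31.6 pos [441.   55.3  85. ] xdir [-1.e-04 -1.e-04 -1.e+00] jaw yaw -101.46 gap 0.9 F [-5.9  0.3 14.2] j [-0.07  0.07  1.97 -0.    1.1   1.7 ]
```

Hard stop: 14 N for a 0.2 mm change, at the expected 85 mm. Retreating.

Emit:
carry_out(
  rotation=[
    [0, 0, 0],
    [0, 0, 0],
    [0, 0, 0],
    [0, 0, 0],
    [0, 0, 0],
    [0, 0, 0],
    [0, 0, 0],
    [0, 0, 0],
  ],
  linear=[
    [0, 0, 0.05],
    [-0.05, 0, 0.1],
    [-0.1, 0, 0.3],
    [-0.1, 0, 0.6],
    [0, 0, 0.8],
    [0, -0.3, 0.8],
    [0, -0.6, 0.6],
    [0, -0.6, 0.2],
  ],
  jaw=[-1, -1, -1, -1, -1, -1, -1, -1],
)

```text
time_s: 32.4
tool_pos: [0.4303, -0.0207, 0.26]
eef_rot: [1.357, 1.102, -1.348]
wrist_force: [1.3, -0.0, 0.6]
finger_gap: 0.005
```

Emit:
carry_out(
  rotation=[
    [0, 0, 0],
    [0, 0, 0],
    [0, 0, 0],
    [0, 0, 0],
    [0, 0, 0],
    [0, 0, 0],
    [0, 0, 0],
    [0, 0, 0],
  ],
  linear=[
    [0, -0.6, 0],
    [0, -0.6, 0],
    [0, -0.6, 0],
    [0, -0.4, 0],
    [0, -0.2, 0],
    [0, 0, 0],
    [0, 0, 0],
    [0, 0, 0],
  ],
  jaw=[-1, -1, -1, -1, -1, -1, -1, -1],
)

```text
time_s: 33.2
tool_pos: [0.4282, -0.1387, 0.2558]
eef_rot: [1.355, 1.109, -1.354]
wrist_force: [-0.5, -0.7, 0.3]
finger_gap: 0.002
```

```bash
python3 - <<'E'
from sweep import *
st(arm)
for n in("top","side"):
    c=arm.capture(n); im=np.ascontiguousarray(c["img"][:,:,::-1]); cv2.imwrite(f"pics/end_{n}.png",im)
    w=cloud(c).reshape(-1,3); l=loc(w,CAD); m=(abs(l[:,0])<.076)&(abs(l[:,1])<.058)&(w[:,2]>.07)&(w[:,2]<.15)
    A=np.c_[l[m],np.ones(m.sum())]; k=np.linalg.lstsq(A,w[m,2],rcond=None)[0]; print(n,m.sum(),"top plane slope x,y",np.round(k[:2],4),"z",round(k[2],4))
t=cv2.imread("pics/end_side.png"); cv2.imwrite("pics/end_sidez.png",cv2.resize(t[110:240,170:310],None,fx=4.2,fy=4.2,interpolation=cv2.INTER_CUBIC))
E
```

```text
t 33.2 pos [ 428.2 -138.7  255.8] xdir [-1.e-04  5.e-04 -1.e+00] jaw yaw -101.4 gap 0.2 F [-0.5 -0.7  0.3] j [-0.51 -0.1   1.76  0.    1.48  1.26]
top 2064 top plane slope x,y [0.0006 0.0009] z 0.0956
side 1162 top plane slope x,y [0.0015 0.0012] z 0.0958
```

View pics/end_top.png

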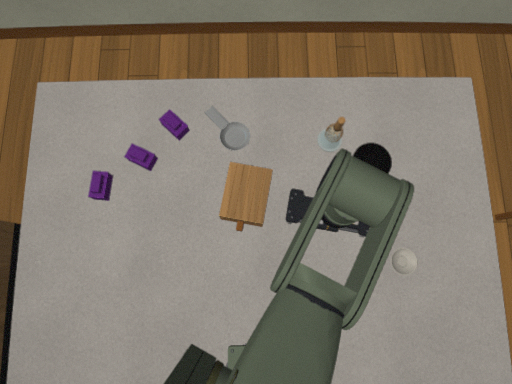

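View pics/end_sidez.png

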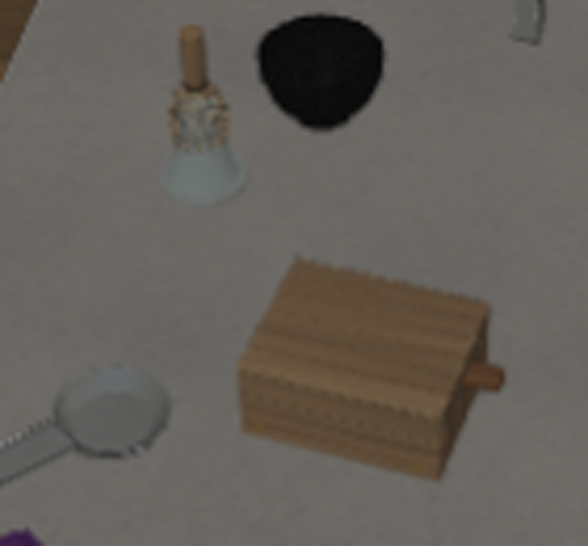

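The cover is fully down: its top is level (slope ≈0.001) at 95–96 mm, against an expected 95. The bystanders and purple tins are unmoved, and the arm is clear. Handing in.

```bash
python3 -c "
from rig import arm
print(arm.close_job())"
```

```text
the job is handed in; nothing more can be done
None
```

The caddy is packed and its cover is shut, handed in at about 33 s of the 72 s allowed. I set the long box, the oblong tin and then the square tin flat on its floor, each lowered to a felt contact before release. I then swept the hinged cover closed with the shut fingers behind its pull and moved clear.

- **Pieces:** before closing, the cameras put the tallest tops at 86–91 mm, against 86 expected. The wrist camera read 86, the top camera 90 and the side camera 91. No piece was tilted in the views.
- **Cover:** it met a hard stop at the expected 85 mm (14 N for a 0.2 mm change). After release its top was level (slope about 0.001) at 95.6–95.8 mm, against 95 expected.
- **Everything else:** the bowl, whisk holder, ladle rest, dish and purple tins looked unmoved in the last pictures. I compared these by eye and did not measure them.
- **Disagreement:** the top and side cameras differed by 3–5 mm in x on the loose pieces. I settled this with wrist-camera overlays, which fitted to about 1 mm.

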